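# Lay up an acetate laminating pack from the plate magazine

### The job

Lay up a pack for laminating: for every acetate plate in the magazine, push the red pusher so that the bottom plate's nose comes out under the gate, draw that plate out and lay it flat and flush on the lower platen or on the plates already there. When the magazine is empty, set the upper platen by its handle flush on top of the pack, and leave the loupe, the lens carton and the marker where they are.

Things in the scene. Friction and masses are not known exactly. Their poses are not given: they have to be found in the camera images.
- honey (a point): Centre (half-way up) of the honey-yellow acetate plate: a flat rectangular plate 100 mm long (x), 50 mm wide (y), 10 mm thick (z), 0.04 to 0.09 kg, all plates alike but for colour. None if this plate is absent today. At the start the plates lie flat in the magazine one on another, long side along the magazine's x.
- oxblood (a point): Centre (half-way up) of the dark red acetate plate: a flat rectangular plate 100 mm long (x), 50 mm wide (y), 10 mm thick (z), 0.04 to 0.09 kg, all plates alike but for colour. None if this plate is absent today. At the start the plates lie flat in the magazine one on another, long side along the magazine's x.
- moss (a point): Centre (half-way up) of the dark green acetate plate: a flat rectangular plate 100 mm long (x), 50 mm wide (y), 10 mm thick (z), 0.04 to 0.09 kg, all plates alike but for colour. None if this plate is absent today. At the start the plates lie flat in the magazine one on another, long side along the magazine's x.
- ivory (a point): Centre (half-way up) of the ivory acetate plate: a flat rectangular plate 100 mm long (x), 50 mm wide (y), 10 mm thick (z), 0.04 to 0.09 kg, all plates alike but for colour. None if this plate is absent today. At the start the plates lie flat in the magazine one on another, long side along the magazine's x.
- sky (a point): Centre (half-way up) of the grey-blue acetate plate: a flat rectangular plate 100 mm long (x), 50 mm wide (y), 10 mm thick (z), 0.04 to 0.09 kg, all plates alike but for colour. None if this plate is absent today. At the start the plates lie flat in the magazine one on another, long side along the magazine's x.
- magazine_bed (a point): Centre of the bed of the magazine, a fixed gravity feeder; the bottom plate lies here, 24 mm above the bench. Its -x is the exit direction, +x points to the pusher. Bed x -56 to +52 mm, 50 mm wide. Clear cheeks (outside at y +-37 mm), rear posts (x 52 to 56 mm) and gate, all to 70 mm above the bench, hold the stack with 2 mm play. Base plate 80 mm wide, 8 mm high, x -57 to 143 mm.
- gate (a point): Middle of the gate's lower edge on its outer face, 56 mm in front (-x) of magazine_bed and 13.5 mm above the bed; axes as the magazine's. Only the bottom plate (10 mm) passes out below the gate; when it is gone the next drops onto the bed. In front of the gate there is nothing above the bench: a plate's nose stands out freely, 24 mm of air below it.
- pusher (a joint): Travel of the magazine's pusher, m: 0 = home, grows as it is pushed along the magazine's -x, end stop at 0.048. A light spring (1.6 N at home, 3.5 N at the stop) brings it home when let go. Its 7 mm high blade pushes the rear of the bottom plate; at the stop that plate's nose stands 40 mm out past the gate, and stays there when the pusher goes home.
- pusher_knob (a point): Grip point on the red pusher knob: an upright round knob 18 mm in diameter, 31 mm tall (42 to 73 mm above the bench); this point is on its axis, 58 mm above the bench. At home it lies 125 mm behind the magazine_bed point along the magazine's +x. The pusher's guides below it reach 32 mm above the bench.
- lower_face (a point): Centre of the top face of the lower platen, a fixed aluminium block 100 mm long (x), 50 mm wide (y), top 28 mm above the bench, outline equal to a plate's. A foot bar 20 mm wide and 6 mm high stands out 15 mm at each end along x.
- upper_handle (a point): Grip point (middle) of the black bar handle of the loose upper platen: aluminium block 100 mm long (x), 50 mm wide (y), 16 mm thick, 0.28 to 0.46 kg, lying flat. The bar is 66 mm long (x), 16 mm wide (y), 14 mm tall, its middle 40 mm above the platen's underside, with 17 mm of air between bar and block.
- loupe: Black watchmaker's loupe, 35 mm wide, 37 mm tall, standing on the bench; bystander. Origin at its underside.
- lens_carton: White and blue lens carton 96 x 96 x 17 mm lying on the bench; bystander. Origin at its underside.
- marker: Black marker pen standing on end, 17 mm wide, 94 mm tall; bystander. Origin at its underside.

How it is judged:
On the way:
1. all plates lie flat and flush on the lower platen, one on another (x of honey in the frame of lower_face between -0.005 and 0.005 m and y of honey in the frame of lower_face between -0.005 and 0.005 m and z of honey in the frame of lower_face between 0.003 and 0.049 m and angle between the x axis of each of honey, oxblood, moss, ivory, sky and the x axis of lower_face, either way round below 0.09 rad and angle between the z axis of each of honey, oxblood, moss, ivory, sky and the z axis of lower_face, either way round below 0.06 rad and x of oxblood in the frame of lower_face between -0.005 and 0.005 m and y of oxblood in the frame of lower_face between -0.005 and 0.005 m and z of oxblood in the frame of lower_face between 0.003 and 0.049 m and x of moss in the frame of lower_face between -0.005 and 0.005 m and y of moss in the frame of lower_face between -0.005 and 0.005 m and z of moss in the frame of lower_face between 0.003 and 0.049 m and x of ivory in the frame of lower_face between -0.005 and 0.005 m and y of ivory in the frame of lower_face between -0.005 and 0.005 m and z of ivory in the frame of lower_face between 0.003 and 0.049 m and x of sky in the frame of lower_face between -0.005 and 0.005 m and y of sky in the frame of lower_face between -0.005 and 0.005 m and z of sky in the frame of lower_face between 0.003 and 0.049 m), for 0.2 s.
At the end, for the whole second after the job is handed in: Every plate lies flat on the lower platen's pile, its centre within 5 mm of the lower platen's centre along and across it and its long side within 5 degrees; the upper platen lies flat on top of them, within 6 mm and 5.5 degrees; all at rest and let go (all of step 1 and linear speed of each of plate_honey, plate_oxblood, plate_moss, plate_ivory, plate_sky, upper_platen below 0.02 m/s and x of upper_handle in the frame of lower_face between -0.006 and 0.006 m and y of upper_handle in the frame of lower_face between -0.006 and 0.006 m and z of upper_handle in the frame of lower_face above 0.045 m and angle between the x axis of upper_handle and the x axis of lower_face, either way round below 0.1 rad and angle between upper_handle's own z axis and vertical below 0.06 rad); the robot touches nothing.
It fails at once if the loupe, the lens carton or the marker is pushed more than 3 cm from its place (distance of any of loupe, lens_carton, marker from where it was at the start of the episode above 0.03 m).
Of plate_honey, plate_oxblood, plate_moss, plate_ivory, plate_sky only 3 to 5 are there at a start; the rules pass over those that are not, and their reading is None.
At some moment in a run one of upper_platen may be knocked a few centimetres aside while the robot is not near it.
Once in a run the grip may slacken for a moment while it holds something.
It also fails if it takes over 210 s, if anything falls off the work surface, if the arm or the gripper's body presses on something with over 40 N, if the wrist force passes 120 N, or if a joint passes its speed limit or range.

### The arm

A 6-joint arm with a two-finger parallel gripper is mounted at the origin on a cart in front of the work surface, level with it; the furniture and walls round the work are solid. World frame = base frame: x ahead of the robot, y to its left, z up, the work surface at z = 0. Lengths are in m, angles in rad, forces in N, time in s.
With the tool pointing down it reaches from about 0.275 to 0.75 m from the base axis. Payload 10.2 kg.
Tool frame: the origin (TCP) lies midway between the tips of the shut fingers; the grasp point (between the pads) lies env.tcp_to_grasp behind it (env.tcp_to_grasp is the distance from the TCP to the grasp point, in m); z points along the fingers, y is the line along which they close (so a half turn about z gives the same grasp; the last joint's range is limited). The gripper opens to 85 mm and grips with 20 to 120 N. Pads are 22 mm wide; open, the fingers measure 114 mm over their backs; the gripper's body (76 mm by 85 mm) begins 54 mm behind the grasp point. The pads swing forward as they close: fully open they stand 13 mm farther back than shut.
Start: joints at [1.011, 0.313, 1.498, -0, 1.331, -0.223], TCP at [0.174, 0.496, 0.231] pointing down, gripper open.
Joint ranges: [-2.94, 2.94], [-0.97, 2.17], [0.19, 2.56], [-1.23, 4.37], [0.02, 3.11], [-2.88, 2.88]. Speed limits (rad/s): [2.39, 2.39, 3.01, 3.14, 3.14, 3.14].

### API

Orientations are given as a rotation vector (axis times angle).
In Python, from rig import env gives the robot as it stands.
- The arm moves only by the tool drive_tool, never from a script. Its arguments are lists of equal length, an entry for each row: "dp": the shift along the tool's x, y, z in m, a list of three; "turn": the turn, a rotation vector about the tool's x, y, z in rad, a list of three; "fingers": the opening, from 0 (shut) to 1 (fully open). A call has 1 to 12 rows; each row shifts and turns the commanded pose from where the row before left it, along the tool's axes as they then stand; what a row does not reach is not made up. A row lasts 1/12 s, in which the tool goes at most 41.7 mm and 7.16 degrees, less where a joint would pass 70% of its speed; a pose out of reach is approached as far as the arm can. A call with a gripper value outside its range is refused whole. The fingers move at their own pace and stop on an object; "force" is the grip in N (left out, the last holds). Time passes only in rows, so rows that do not move let the fingers close. It gives the time, the measured TCP pose, the force, the opening and the grip force at its end, in the units of the state.
- env.observe(): the state, without advancing time (a new reading comes with each control period).
- env.grab_frame(name): name is "side" or "top" or "wrist"; returns the picture (400x640x3 uint8, red, green, blue); there is no depth.
- env.camera_info(name): a dict with "mtx" (3x3 intrinsics, pixels), "view" (4x4, takes a point from world to camera coordinates). Camera axes: x right, y down, z forward; pixel columns grow to the right and rows downward; lengths in m; the calibration is good to about 2 mm. A picture is of the moment at which its call begins: read the wrist's pose just before it. camera_info takes no time and is no camera call; for the wrist camera it gives the pose at the moment of the call.
- env.hand_in(): hands the job in; it is judged then, once.
Trained networks look in the newest picture that a camera, given by its name, has taken for a name from the list of things; names that differ only in an ending like _2 or _b are one class to them, and where a whole thing is asked for, a point or a joint stands for the part that bears it (a point fixed in the world has none). Each returns a list of dicts, best first, with "confidence" (0 to 1); they miss things now and then, are a little off and sometimes report something else, mostly with a low value. They report only what shows in the picture. A call takes as long as a camera call.
- env.boxes_of(target, camera): "position" ([x, y, z] in m, in the coordinates of the camera as it stood for that picture, good to about 4 mm: the middle of the surface that is visible of it).
The state is a dict: "time": time; "joints": joint angles; "dq": joint speeds; "joint_torque": joint torques, N m; "tcp_pos": TCP position; "ee_rot": TCP orientation; "force": force on the tool from outside, world axes, zero at the start; "wrist_torque": the same for the moment, N m; "finger_gap": opening from 0.0 (shut) to 1.0 (fully open); "grasp_force": force on a finger pad.
Only numpy, scipy, OpenCV 4.12 (cv2) and the standard library are available. Lean on these libraries where they do the work, as an engineer would, in place of code of your own. Each camera call takes 0.05 s, during which the arm holds its last target. There are 200 camera calls.

## Working session

There is one attempt and no reset: what is moved stays moved. The work goes in short steps, Python scripts to look and compute and a tool call to move; the robot and the scene stay as the last step left them, time stands still between calls to the robot, and variables do not carry over. Pictures are saved under pics/ and viewed, at most 14 in all, crops included, and the job is handed in when it is done.

Besides the shell and the picture viewer there is one more tool, called by a JSON object that holds its "op" and its "data". drive_tool: Moves the arm, as the interface text tells. Its arguments: {"type":"object","properties":{"dp":{"type":"array","items":{"type":"array","items":{"type":"number"}}},"turn":{"type":"array","items":{"type":"array","items":{"type":"number"}}},"fingers":{"type":"array","items":{"type":"number"}},"force":{"type":"number"}},"required":["dp","turn","fingers"]}

```bash
ls; mkdir -p pics; cat > h.py <<'E'
import numpy as np, cv2
from scipy.spatial.transform import Rotation as R
from rig import env
def save(cam,name):
    im=env.grab_frame(cam); cv2.imwrite('pics/'+name+'.png',im[:,:,::-1]); return im
def w(cam,p):
    V=np.array(env.camera_info(cam)['view']); return (np.linalg.inv(V)@np.r_[p,1])[:3]
def pix2w(cam,uv,z,V=None):
    c=env.camera_info(cam); V=np.array(c['view']) if V is None else V; T=np.linalg.inv(V)
    d=T[:3,:3]@np.linalg.inv(np.array(c['mtx']))@np.r_[uv,1]; o=T[:3,3]
    return o+d*(z-o[2])/d[2]
def proj(cam,p):
    c=env.camera_info(cam); q=np.array(c['view'])@np.r_[p,1]; q=np.array(c['mtx'])@q[:3]; return q[:2]/q[2]
def tool(p=None):
    s=env.observe(); return np.array(s['tcp_pos']),R.from_rotvec(s['ee_rot']).as_matrix()
E
python3 - <<'E'
from h import *
np.set_printoptions(precision=4,suppress=True)
print(env.tcp_to_grasp, env.observe())
for c in('top','side'):
    im=save(c,c+'0')
    for t in ['honey','oxblood','moss','ivory','sky','pusher_knob','upper_handle','lower_face','gate','loupe','lens_carton','marker','magazine_bed']:
        try:
            for b in env.boxes_of(t,c)[:2]: print(c,t,round(b['confidence'],2),w(c,b['position']))
        except Exception as e: print(t,e)
E
```

```text
pics
0.0187 {'time': 0.0, 'joints': array([ 1.0106,  0.3135,  1.4984,  0.    ,  1.331 , -0.2234]), 'dq': array([ 0.001 ,  0.0008,  0.0002, -0.0001,  0.0015, -0.0003]), 'joint_torque': array([ -0.002 , -41.226 , -25.9742,  -0.0004,   0.0041,   0.    ]), 'tcp_pos': array([0.1733, 0.4953, 0.2307]), 'ee_rot': array([-0.5264, -3.0967,  0.0019]), 'force': array([0.6472, 0.5968, 0.1702]), 'wrist_torque': array([-0.0182, -0.033 , -0.0117]), 'grasp_force': 0.0, 'finger_gap': 1.0024737940150439}
top honey 0.5 [0.4464 0.5004 0.0149]
top ivory 0.23 [0.4951 0.2046 0.0667]
top sky 0.83 [0.4944 0.2042 0.0673]
top pusher_knob 0.57 [0.5071 0.3033 0.0287]
top upper_handle 0.75 [ 0.534  -0.3622  0.0125]
top lower_face 0.47 [0.4434 0.5028 0.0136]
top lower_face 0.45 [0.4951 0.2039 0.0649]
top gate 0.71 [0.4952 0.2835 0.022 ]
top loupe 0.44 [ 0.6781 -0.2698  0.0311]
top loupe 0.24 [ 0.5343 -0.3627  0.0157]
top lens_carton 0.81 [0.4446 0.4986 0.0164]
top marker 0.62 [0.4919 0.285  0.02  ]
top magazine_bed 0.93 [0.4972 0.2778 0.0201]
side oxblood 0.59 [0.5209 0.3222 0.055 ]
side sky 0.67 [0.4981 0.1984 0.0678]
side pusher_knob 0.47 [0.5108 0.1525 0.0341]
side upper_handle 0.69 [ 0.5378 -0.381   0.0128]
side lower_face 0.65 [ 0.5388 -0.1672  0.0318]
side gate 0.7 [0.5116 0.1546 0.0332]
side loupe 0.72 [ 0.6824 -0.2768  0.0345]
side marker 0.47 [0.6452 0.0029 0.0538]
side magazine_bed 0.71 [0.5137 0.16   0.0327]
```

View pics/top0.png

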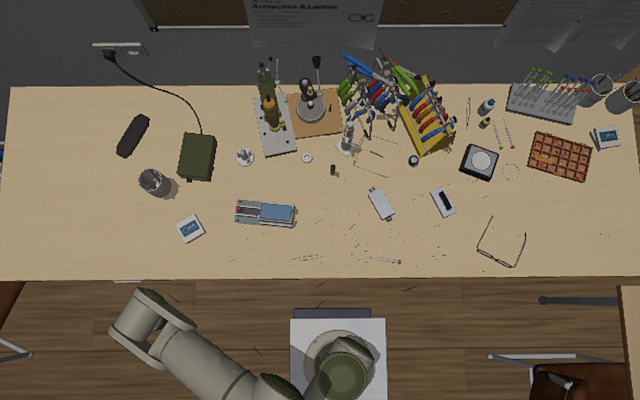

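View pics/side0.png

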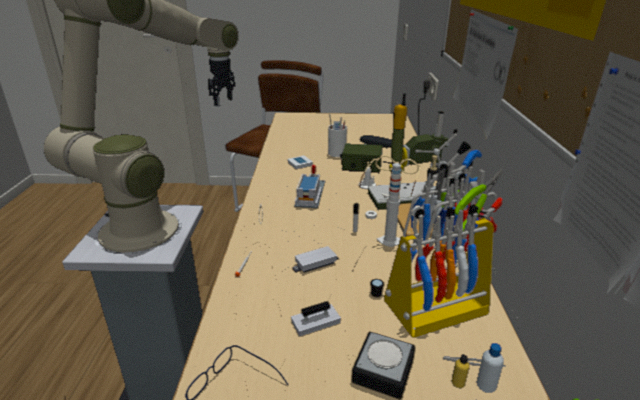

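```bash
python3 - <<'E'
from h import *
np.set_printoptions(precision=4,suppress=True)
p,Rm=tool(); V=np.array(env.camera_info('wrist')['view']); T=np.linalg.inv(V)
G=np.eye(4);G[:3,:3]=Rm;G[:3,3]=p
print(np.linalg.inv(G)@T); print(np.array(env.camera_info('wrist')['mtx']))
im=cv2.imread('pics/top0.png')
for uv,z in[((236,210),.06),((295,204),.07),((295,225),.07),((381,204),.028),((443,201),.04),((333,170),.05),((413,160),.037),((190,229),.017)]: print(uv,pix2w('top',uv,z))
c=im[145:245,160:480]; cv2.imwrite('pics/c0.png',cv2.resize(c,None,fx=2.5,fy=2.5,interpolation=cv2.INTER_CUBIC))
E
```

```text
[[-0.0004 -0.947  -0.3212  0.0837]
 [ 1.     -0.0007  0.0006 -0.0005]
 [-0.0008 -0.3212  0.947  -0.1437]
 [ 0.      0.      0.      1.    ]]
[[350.8457   0.     314.7501]
 [  0.     350.8457 203.7048]
 [  0.       0.       1.    ]]
(236, 210) [0.5042 0.3357 0.06  ]
(295, 204) [0.5212 0.1386 0.07  ]
(295, 225) [0.4509 0.1385 0.07  ]
(381, 204) [ 0.5265 -0.1526  0.028 ]
(443, 201) [ 0.5331 -0.3615  0.04  ]
(333, 170) [0.6414 0.0101 0.05  ]
(413, 160) [ 0.678  -0.2663  0.037 ]
(190, 229) [0.4472 0.4972 0.017 ]
```

View pics/c0.png

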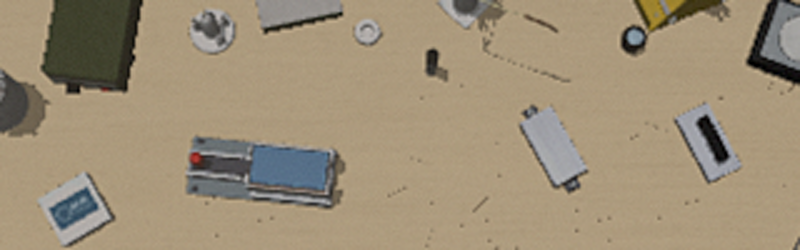

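{"op": "drive_tool", "data": {"dp": [[0,0,0],[0,0,0],[0,0,0],[0,0,0],[0,0,0],[0,0,0],[0,0,0],[0,0,0],[0,0,0],[0,0,0],[0,0,0],[0,0,0]], "turn": [[0,0,0.12],[0,0,0.12],[0,0,0.12],[0,0,0.12],[0,0,0.12],[0,0,0.12],[0,0,0.12],[0,0,0.12],[0,0,0.12],[0,0,0.12],[0,0,0.12],[0,0,0]], "fingers": [1,1,1,1,1,1,1,1,1,1,1,1]}}

```text
time: 2.4
tcp_pos: [0.1735, 0.4955, 0.2313]
ee_rot: [-2.319, -2.119, -0.0]
force: [0.5, -0.2, 0.5]
finger_gap: 1.0
grasp_force: 0.0
```

{"op": "drive_tool", "data": {"dp": [[-0.022,0.029,0],[-0.022,0.029,0],[-0.022,0.029,0],[-0.022,0.029,0],[-0.022,0.029,0],[-0.022,0.029,0],[-0.022,0.029,0],[-0.022,0.029,0],[-0.022,0.029,0],[-0.022,0.029,0],[-0.022,0.029,0],[-0.022,0.029,0]], "turn": [[0,0,0],[0,0,0],[0,0,0],[0,0,0],[0,0,0],[0,0,0],[0,0,0],[0,0,0],[0,0,0],[0,0,0],[0,0,0],[0,0,0]], "fingers": [0,0,0,0,0,0,0,0,0,0,0,0]}}

```text
time: 3.4
tcp_pos: [0.4987, 0.2011, 0.2314]
ee_rot: [2.31, 2.129, 0.0]
force: [-1.0, 0.5, 0.1]
finger_gap: 0.0
grasp_force: 0.0
```

```bash
python3 - <<'E'
from h import *
np.set_printoptions(precision=4,suppress=True)
s=env.observe(); p,Rm=tool(); print(s['time'],p,np.degrees(np.arctan2(Rm[1,0],Rm[0,0])),Rm[:,2],s['finger_gap'])
V=np.array(env.camera_info('wrist')['view']); save('wrist','w1'); np.save('V1.npy',V)
for t in ['honey','oxblood','moss','ivory','sky','pusher_knob','gate','magazine_bed']:
    for b in env.boxes_of(t,'wrist')[:2]: print(t,round(b['confidence'],2),w('wrist',b['position']))
E
```

```text
3.4 [0.4987 0.2011 0.2314] 85.30688224578465 [ 0.0002  0.0001 -1.    ] 0.00046446621307372947
oxblood 0.63 [0.5107 0.2507 0.0413]
sky 0.69 [0.4931 0.2098 0.059 ]
pusher_knob 0.67 [0.502  0.3009 0.036 ]
gate 0.97 [0.5045 0.2919 0.0338]
magazine_bed 0.91 [0.5059 0.289  0.0277]
magazine_bed 0.37 [0.4943 0.2092 0.0619]
```

View pics/w1.png

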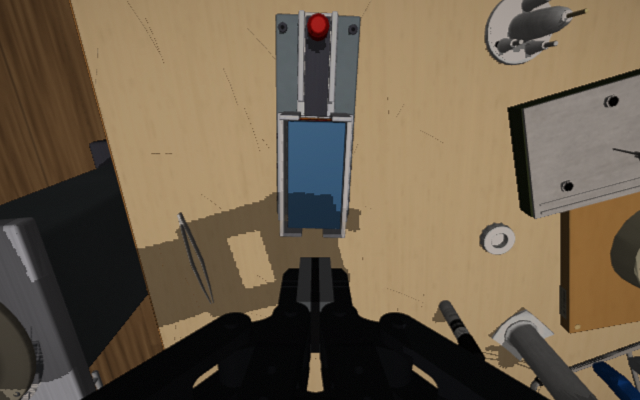

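```bash
python3 - <<'E'
from h import *
np.set_printoptions(precision=4,suppress=True)
V=np.load('V1.npy'); f=lambda uv,z:pix2w('wrist',uv,z,V)
print('knob',f((318,25),.073))
b1,b2=f((276,15),.008),f((361,14),.008); print('base',b1,b2,np.linalg.norm(b1-b2))
im=cv2.imread('pics/w1.png').astype(int); m=((im[:,:,0]-im[:,:,2]>25)).astype(np.uint8); m[:, :270]=0;m[:,360:]=0;m[:100]=0;m[260:]=0
cs,_=cv2.findContours(m,cv2.RETR_EXTERNAL,cv2.CHAIN_APPROX_NONE);c=max(cs,key=cv2.contourArea);r=cv2.minAreaRect(c);bx=cv2.boxPoints(r);print(r,bx)
for z in(.054,.064,.074):
    q=np.array([f(x,z) for x in bx]);print(z,q.mean(0),[np.linalg.norm(q[i]-q[i-1]) for i in range(4)],np.degrees(np.arctan2(*(q[1]-q[0])[1::-1])),np.degrees(np.arctan2(*(q[2]-q[1])[1::-1])))
ca=[f(x,.07) for x in((280,116),(354,116),(278,236),(345,237))];print(np.array(ca))
c=im[0:250,260:370]; cv2.imwrite('pics/c1.png',cv2.resize(c.astype(np.uint8),None,fx=2.4,fy=2.4,interpolation=cv2.INTER_CUBIC))
cv2.imwrite('pics/c1.png',cv2.resize(im[0:250,210:430].astype(np.uint8),None,fx=2.4,fy=2.4,interpolation=cv2.INTER_CUBIC))
E
```

```text
knob [0.5106 0.3271 0.073 ]
base [0.4735 0.3481 0.008 ] [0.5527 0.3424 0.008 ] 0.07941802185037874
((315.23486328125, 174.37158203125), (57.05619812011719, 106.21229553222656), 1.3971810340881348) [[285.4203 226.7663]
 [288.0101 120.5856]
 [345.0494 121.9768]
 [342.4596 228.1575]]
0.054 [0.4981 0.2015 0.054 ] [np.float64(0.056423257105128174), np.float64(0.10266779547237001), np.float64(0.05107508723092691), np.float64(0.10282115276689864)] 82.45406068079403 -6.089008156385846
0.064 [0.4983 0.2041 0.064 ] [np.float64(0.05466631315794949), np.float64(0.09947085911881509), np.float64(0.049484678063395106), np.float64(0.09961944107451713)] 82.45406068079403 -6.089008156385786
0.074 [0.4985 0.2066 0.074 ] [np.float64(0.05290936921077081), np.float64(0.09627392276526017), np.float64(0.04789426889586331), np.float64(0.09641772938213561)] 82.45406068079402 -6.0890081563858205
[[0.4731 0.261  0.07  ]
 [0.5355 0.2559 0.07  ]
 [0.4586 0.1512 0.07  ]
 [0.5218 0.1449 0.07  ]]
```

View pics/c1.png

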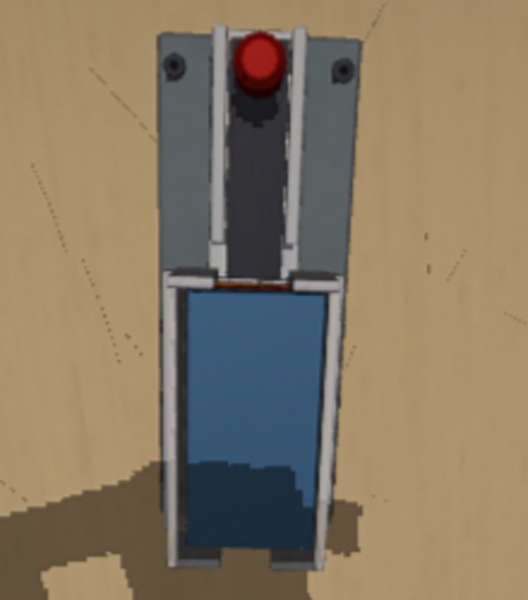

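{"op": "drive_tool", "data": {"dp": [[0.04,0,0],[0.04,0,0],[0.04,0,0],[0.041,0,0],[0,0,0.036],[0,0,0.036],[0,0,0.036],[0,0,0.036],[0,0,0.036],[0,0,0]], "turn": [[0,0,0.017],[0,0,0],[0,0,0],[0,0,0],[0,0,0],[0,0,0],[0,0,0],[0,0,0],[0,0,0],[0,0,0]], "fingers": [0,0,0,0,0,0,0,0,0,0]}}

```text
time: 4.68
tcp_pos: [0.5094, 0.3617, 0.0445]
ee_rot: [-2.329, -2.103, 0.018]
force: [-1.0, -1.0, -1.5]
finger_gap: -0.001
grasp_force: 0.0
```

{"op": "drive_tool", "data": {"dp": [[-0.008,0,0],[-0.008,0,0],[-0.008,0,0],[-0.008,0,0],[-0.008,0,0],[-0.008,0,0],[-0.007,0,0],[-0.006,0,0],[0,0,0]], "turn": [[0,0,0],[0,0,0],[0,0,0],[0,0,0],[0,0,0],[0,0,0],[0,0,0],[0,0,0],[0,0,0]], "fingers": [0,0,0,0,0,0,0,0,0]}}

```text
time: 5.43
tcp_pos: [0.5079, 0.3017, 0.0538]
ee_rot: [2.334, 2.103, 0.006]
force: [-0.9, 3.3, 1.6]
finger_gap: 0.0
grasp_force: 1.7
```

```bash
python3 - <<'E'
from h import *
np.set_printoptions(precision=4,suppress=True)
V=np.array(env.camera_info('wrist')['view']); save('wrist','w2')
p,Rm=tool();print(p,np.degrees(np.arctan2(Rm[1,0],Rm[0,0])))
E
```

```text
[0.5079 0.3019 0.0537] 84.05282023849257
```

View pics/w2.png

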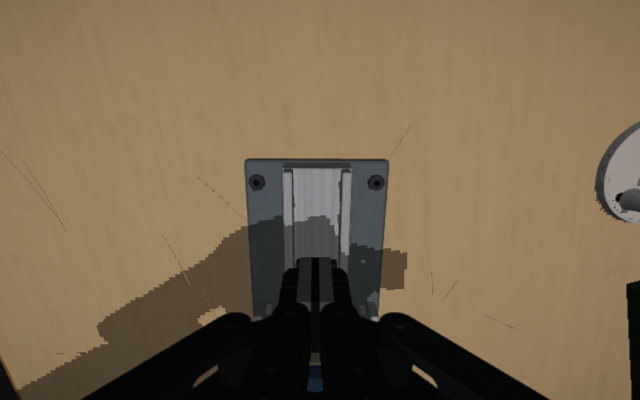

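```bash
python3 - <<'E'
from h import *
np.set_printoptions(precision=4,suppress=True)
a,b=[pix2w('wrist',x,.008) for x in((246,160),(388.5,159.5))]
d=b-a; print(a,b,np.linalg.norm(d),np.degrees(np.arctan2(d[1],d[0])))
m=(a+b)/2; ax=np.array([np.cos(np.radians(84.3)),np.sin(np.radians(84.3)),0]); print('mid',m,'bed',m-.143*ax)
p,_=tool(); print('tcp in bed',(p-m+.143*ax)@ax)
E
```

```text
[0.4741 0.3494 0.008 ] [0.5517 0.3415 0.008 ] 0.07795310131238352 -5.808269065227507
mid [0.5129 0.3455 0.008 ] bed [0.4987 0.2032 0.008 ]
tcp in bed 0.09920140920842752
```

{"op": "drive_tool", "data": {"dp": [[-0.004,0,0],[-0.004,0,0],[0,0,0],[0,0,0]], "turn": [[0,0,0],[0,0,0],[0,0,0],[0,0,0]], "fingers": [0,0,0,0]}}

```text
time: 5.82
tcp_pos: [0.5077, 0.2989, 0.054]
ee_rot: [-2.331, -2.101, -0.02]
force: [2.1, 30.0, -0.8]
finger_gap: 0.003
grasp_force: 14.9
```

{"op": "drive_tool", "data": {"dp": [[0.015,0,0],[0,0,-0.04],[0,0,-0.04],[0,0,-0.03],[-0.038,0,0],[-0.038,0,0],[-0.038,0,0],[-0.038,0,0],[-0.036,0,0],[0,0,0],[0,0,0]], "turn": [[0,0,0],[0,0,0],[0,0,0],[0,0,0],[0,0,0],[0,0,0],[0,0,0],[0,0,0],[0,0,0],[0,0,0],[0,0,0]], "fingers": [0,0,0,0,1,1,1,1,1,1,1]}}

```text
time: 6.73
tcp_pos: [0.4888, 0.1203, 0.1625]
ee_rot: [2.335, 2.099, 0.002]
force: [0.1, -0.1, 0.1]
finger_gap: 0.976
grasp_force: 0.0
```

```bash
cat >> h.py <<'E'
def go(x,y,z,yaw):
    p,Rm=tool(); a=np.degrees(np.arctan2(Rm[1,0],Rm[0,0])); y0=np.radians(yaw)
    ty=(a-yaw+180)%360-180; d=np.array([x,y,z])-p; c,s=np.cos(y0),np.sin(y0)
    print('tcp',p.round(4),'yaw',round(a,2),'tilt',Rm[:2,2].round(4)); print('turn z',round(np.radians(ty),3),'then dx %.4f dy %.4f dz %.4f'%(d[0]*c+d[1]*s,d[0]*s-d[1]*c,-d[2]))
BED=np.array([.4985,.2030]); MY=84.2; MAX=np.array([np.cos(np.radians(MY)),np.sin(np.radians(MY))])
E
python3 - <<'E'
from h import *
save('wrist','w3'); g=BED-.076*MAX; go(*g,.022,MY)
E
```

```text
tcp [0.4888 0.1215 0.1623] yaw 84.02 tilt [ 0.0017 -0.0001]
turn z -0.003 then dx 0.0060 dy 0.0014 dz 0.1403
```

View pics/w3.png

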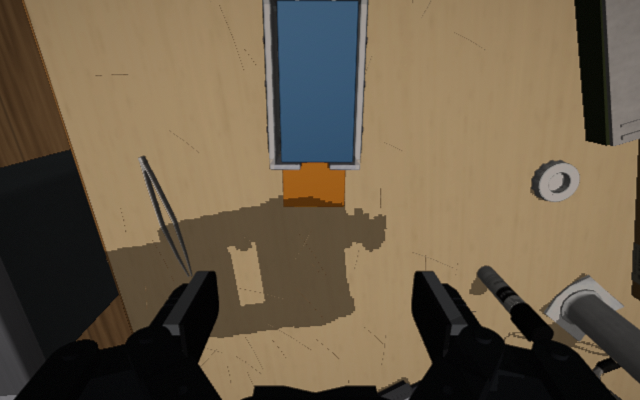

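```bash
python3 - <<'E'
from h import *
a,b=[pix2w('wrist',x,.034)[:2] for x in((283.5,207),(345,207.5))]; d=b-a
print(a,b,np.linalg.norm(d),np.degrees(np.arctan2(d[1],d[0]))); m=(a+b)/2-BED; print(m@MAX, m@[MAX[1],-MAX[0]])
E
```

```text
[0.46114785 0.11197138] [0.51132657 0.10621722] 0.05050756625180212 -6.541729200148329
-0.0946642012887361 -0.002710246732410116
```

{"op": "drive_tool", "data": {"dp": [[0.007,-0.001,0.03],[0,0,0.035],[0,0,0.035],[0,0,0.03],[0,0,0.01],[0,0,0],[0,0,0],[0,0,0],[0,0,0],[0,0,0]], "turn": [[0,0,0.004],[0,0,0],[0,0,0],[0,0,0],[0,0,0],[0,0,0],[0,0,0],[0,0,0],[0,0,0],[0,0,0]], "fingers": [1,1,1,1,1,1,0.4,0.4,0.4,0.4], "force": 60}}

```text
time: 7.62
tcp_pos: [0.4893, 0.1293, 0.0232]
ee_rot: [2.335, 2.098, 0.004]
force: [-2.8, 0.3, 9.2]
finger_gap: 0.566
grasp_force: 61.8
```

{"op": "drive_tool", "data": {"dp": [[-0.015,0,0],[-0.02,0,0],[-0.02,0,0],[-0.02,0,0],[-0.01,0,0],[0,0,0],[0,0,-0.03],[0,0,-0.04],[0,0,-0.04],[0,0,0]], "turn": [[0,0,0],[0,0,0],[0,0,0],[0,0,0],[0,0,0],[0,0,0],[0,0,0],[0,0,0],[0,0,0],[0,0,0]], "fingers": [0.4,0.4,0.4,0.4,0.4,0.4,0.4,0.4,0.4,0.4]}}

```text
time: 8.45
tcp_pos: [0.4825, 0.0452, 0.1385]
ee_rot: [2.329, 2.094, 0.013]
force: [0.7, -0.1, 0.3]
finger_gap: 0.563
grasp_force: 62.4
```

```bash
python3 - <<'E'
from h import *
save('wrist','w4'); s=env.observe(); print(s['force'],s['finger_gap'],s['grasp_force'])
go(.53,-.155,.20,40)
E
```

```text
[-0.45473084  0.33351344 -1.65269088] 0.5636926137578505 62.38120079040527
tcp [0.4812 0.0453 0.1352] yaw 83.91 tilt [ 0.0081 -0.001 ]
turn z 0.766 then dx -0.0914 dy 0.1849 dz -0.0648
```

View pics/w4.png

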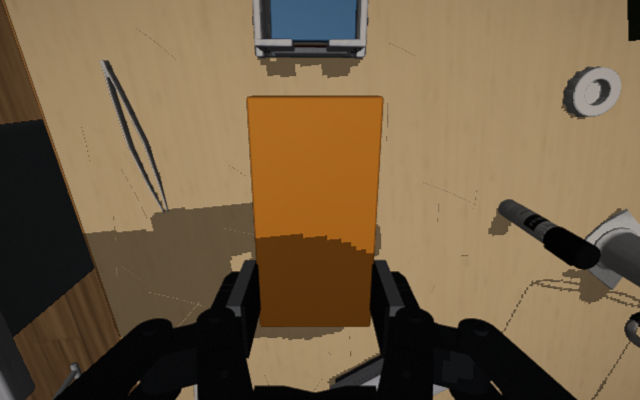

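{"op": "drive_tool", "data": {"dp": [[0,0,-0.01],[0,0,-0.01],[0,0,-0.01],[0,0,-0.01],[0,0,-0.01],[0,0,-0.01],[0,0,0],[-0.028,0.013,0],[-0.028,0.013,0],[-0.028,0.013,0],[-0.028,0.013,0],[-0.028,0.013,0]], "turn": [[0,0,0.11],[0,0,0.11],[0,0,0.11],[0,0,0.11],[0,0,0.11],[0,0,0.11],[0,0,0.106],[0,0,0],[0,0,0],[0,0,0],[0,0,0],[0,0,0]], "fingers": [0.4,0.4,0.4,0.4,0.4,0.4,0.4,0.4,0.4,0.4,0.4,0.4]}}

```text
time: 9.5
tcp_pos: [0.4128, -0.0953, 0.1906]
ee_rot: [-2.951, -1.075, 0.001]
force: [0.9, -1.2, 0.3]
finger_gap: 0.564
grasp_force: 62.3
```

{"op": "drive_tool", "data": {"dp": [[0,0,0],[0,0,0]], "turn": [[0,0,0],[0,0,0]], "fingers": [0.4,0.4]}}

```text
time: 9.67
tcp_pos: [0.4133, -0.0954, 0.1908]
ee_rot: [-2.953, -1.07, 0.001]
force: [0.5, 0.1, -0.2]
finger_gap: 0.565
grasp_force: 62.3
```

```bash
python3 - <<'E'
from h import *
np.save('V5.npy',np.array(env.camera_info('wrist')['view']));save('wrist','w5'); s=env.observe(); print(s['force'],s['finger_gap'],s['grasp_force'])
p,Rm=tool();print(p,Rm[:,2],np.degrees(np.arctan2(Rm[1,0],Rm[0,0])))
for b in env.boxes_of('lower_face','wrist')[:2]: print(b['confidence'],w('wrist',b['position']))
E
```

```text
[-0.14577013  0.44850936 -0.83742502] 0.558257021042378 62.34655737876892
[ 0.41360828 -0.09463629  0.19085769] [-7.64084479e-04  7.84524736e-04 -9.99999400e-01] 39.939350679099014
```

View pics/w5.png

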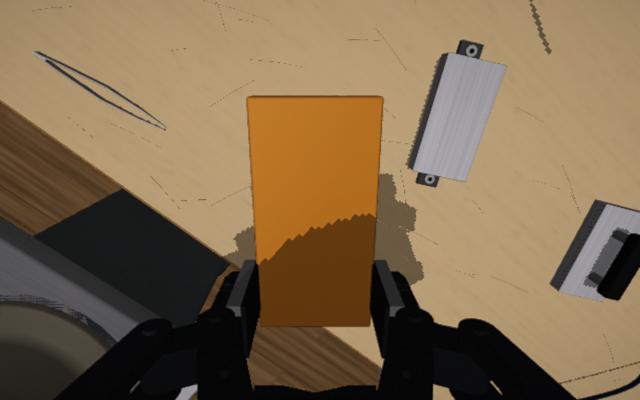

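```bash
cat >> h.py <<'E'
def rectpix(im,mask,roi):
    m=np.zeros(mask.shape,np.uint8); x0,y0,x1,y1=roi; m[y0:y1,x0:x1]=mask[y0:y1,x0:x1]
    m=cv2.morphologyEx(m,cv2.MORPH_OPEN,np.ones((3,3)))
    cs,_=cv2.findContours(m,cv2.RETR_EXTERNAL,cv2.CHAIN_APPROX_NONE); c=max(cs,key=cv2.contourArea)
    return c
def rectw(cam,c,z,V=None):
    P=np.array([pix2w(cam,q,z,V)[:2] for q in c[:,0,:].astype(float)])
    r=cv2.minAreaRect((P*1000).astype(np.float32)); b=cv2.boxPoints(r); e=[b[1]-b[0],b[2]-b[1]]; e=max(e,key=np.linalg.norm)
    return np.array(r[0])/1000,sorted(r[1]),np.degrees(np.arctan2(e[1],e[0]))%180
E
python3 - <<'E'
from h import *
V=np.load('V5.npy'); im=cv2.imread('pics/w5.png'); hsv=cv2.cvtColor(im,cv2.COLOR_BGR2HSV)
print(hsv[120,460],hsv[60,600],hsv[100,430],im[120,460],im[125,421])
m=((hsv[:,:,1]<45)&(hsv[:,:,2]>110)).astype(np.uint8)
c=rectpix(im,m,(395,35,520,200)); print(rectw('wrist',c,.028,V))
print(cv2.boxPoints(cv2.minAreaRect(c)))
m=((hsv[:,:,1]>200)).astype(np.uint8); c=rectpix(im,m,(235,85,400,335)); p,Rm=tool()
cen,wh,ang=rectw('wrist',c,p[2]+.0108,V); q=cen-p[:2]; a=np.arctan2(Rm[1,0],Rm[0,0])
print('plate',wh,ang,'in tool',q@[np.cos(a),np.sin(a)],q@[np.sin(a),-np.cos(a)])
E
```

```text
[135   6 162] [ 18  94 169] [165   9  54] [162 158 160] [53 52 54]
(array([ 0.53053503, -0.1541982 ]), [49.72663879394531, 101.70870208740234], np.float32(27.840965))
[[411.64032 170.6343 ]
 [449.58508  47.87176]
 [506.12854  65.34883]
 [468.18378 188.11136]]
plate [49.68776321411133, 99.31830596923828] 39.860462 in tool 0.026859515362282906 -0.00024308142969831778
```

{"op": "drive_tool", "data": {"dp": [[0,0,0],[0,0,0],[0.012,0.0265,0],[0.012,0.0265,0],[0.012,0.0265,0],[0.013,0.027,0],[0,0,0.03],[0,0,0.03],[0,0,0.035],[0,0,0.035],[0,0,0],[0,0,0]], "turn": [[0,0,0.105],[0,0,0.106],[0,0,0],[0,0,0],[0,0,0],[0,0,0],[0,0,0],[0,0,0],[0,0,0],[0,0,0],[0,0,0],[0,0,0]], "fingers": [0.4,0.4,0.4,0.4,0.4,0.4,0.4,0.4,0.4,0.4,0.4,0.4]}}

```text
time: 10.77
tcp_pos: [0.5068, -0.1649, 0.0607]
ee_rot: [-3.046, -0.759, 0.003]
force: [0.3, -1.3, 0.0]
finger_gap: 0.562
grasp_force: 62.4
```

```bash
python3 - <<'E'
from h import *
s=env.observe(); print(s['finger_gap'],s['grasp_force'])
go(.5067,-.166,.029,27.84)
E
```

```text
0.5616568224141011 62.408459186553955
tcp [ 0.5068 -0.1649  0.0607] yaw 27.98 tilt [-0.0027  0.0017]
turn z 0.002 then dx -0.0006 dy 0.0009 dz 0.0317
```

Lower, release slightly, rise.

{"op": "drive_tool", "data": {"dp": [[-0.001,0.001,0.012],[0,0,0.01],[0,0,0.008],[0,0,0.003],[0,0,0]], "turn": [[0,0,0.002],[0,0,0],[0,0,0],[0,0,0],[0,0,0]], "fingers": [0.4,0.4,0.4,0.4,0.4]}}

```text
time: 11.18
tcp_pos: [0.5065, -0.1675, 0.0283]
ee_rot: [-3.05, -0.754, 0.0]
force: [-0.0, -0.8, -0.5]
finger_gap: 0.562
grasp_force: 62.4
```

{"op": "drive_tool", "data": {"dp": [[0,0,0],[0,0,0],[0,0,0],[0,0,-0.02],[0,0,-0.04],[0,0,-0.04],[-0.04,0,-0.03],[-0.03,0,0],[0,0,0]], "turn": [[0,0,0],[0,0,0],[0,0,0],[0,0,0],[0,0,0],[0,0,0],[0,0,0],[0,0,0],[0,0,0]], "fingers": [0.8,0.8,0.8,0.8,0.8,0.8,0.8,0.8,0.8]}}

```text
time: 11.93
tcp_pos: [0.4481, -0.1989, 0.1551]
ee_rot: [3.048, 0.75, 0.001]
force: [0.4, 0.5, 0.7]
finger_gap: 0.801
grasp_force: 0.0
```

```bash
python3 - <<'E'
from h import *
np.save('V6.npy',np.array(env.camera_info('wrist')['view']));im=save('wrist','w6')[:,:,::-1]; p,Rm=tool(); print(p)
hsv=cv2.cvtColor(np.ascontiguousarray(im),cv2.COLOR_BGR2HSV); m=((hsv[:,:,1]>200)).astype(np.uint8); c=rectpix(im,m,(150,0,500,400)); 
print(rectw('wrist',c,.038), cv2.boxPoints(cv2.minAreaRect(c)))
E
```

```text
[ 0.44929813 -0.19813365  0.15440844]
(array([ 0.5284422 , -0.15542628]), [48.67649841308594, 89.03311920166016], np.float32(27.77)) [[277.   0.]
 [350.   0.]
 [350. 137.]
 [277. 137.]]
```

View pics/w6.png

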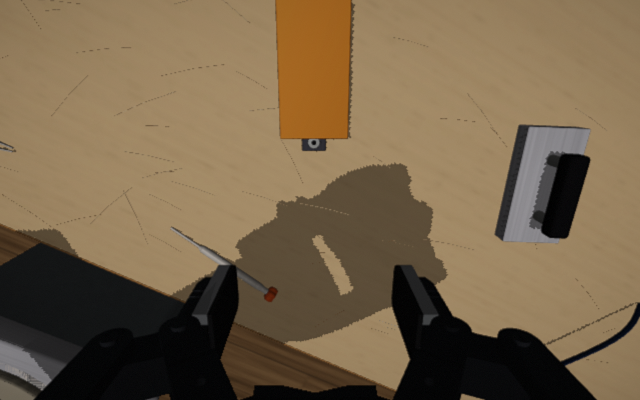

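```bash
python3 - <<'E'
from h import *
V=np.load('V6.npy'); a=np.radians(27.8); ax=np.array([np.cos(a),np.sin(a)]); 
im=cv2.imread('pics/w6.png'); print(im[134:160,308,:].tolist()); 
for uv,z,l in(((315,138.5),.038,.05),((314,151),.006,.065),((314,151),.0,.065)): print(pix2w('wrist',uv,z,V)[:2]+l*ax)
for x in((280,138),(350,138)): print(pix2w('wrist',x,.038,V)[:2])
go(*(BED+.13*MAX),.15,84)
E
```

```text
[[31, 100, 163], [31, 100, 163], [31, 100, 164], [29, 100, 163], [26, 68, 111], [61, 65, 74], [103, 104, 105], [104, 106, 106], [113, 114, 113], [111, 111, 111], [85, 85, 85], [54, 53, 53], [48, 43, 43], [49, 44, 44], [49, 44, 44], [51, 45, 46], [53, 58, 67], [92, 124, 147], [102, 138, 163], [100, 137, 161], [101, 137, 162], [102, 138, 162], [102, 138, 162], [103, 138, 163], [103, 138, 163], [100, 136, 161]]
[ 0.53149422 -0.15504962]
[ 0.53113882 -0.15435255]
[ 0.53018944 -0.15485077]
[ 0.47561597 -0.1553117 ]
[ 0.49956928 -0.2010965 ]
tcp [ 0.4493 -0.1981  0.1544] yaw 27.64 tilt [ 0.0013 -0.0011]
turn z -0.984 then dx 0.5341 dy 0.0065 dz 0.0044
```

{"op": "drive_tool", "data": {"dp": [[0,0,0],[0,0,0],[0,0,0],[0,0,0],[0,0,0],[0,0,0],[0,0,0],[0,0,0],[0.04,0,0],[0.04,0,0],[0.04,0,0],[0.04,0,0]], "turn": [[0,0,-0.123],[0,0,-0.123],[0,0,-0.123],[0,0,-0.123],[0,0,-0.123],[0,0,-0.123],[0,0,-0.123],[0,0,-0.123],[0,0,0],[0,0,0],[0,0,0],[0,0,0]], "fingers": [0,0,0,0,0,0,0,0,0,0,0,0]}}

```text
time: 12.98
tcp_pos: [0.4669, -0.0359, 0.1532]
ee_rot: [-2.332, -2.105, -0.0]
force: [0.8, -0.6, -0.5]
finger_gap: 0.0
grasp_force: 0.0
```

{"op": "drive_tool", "data": {"dp": [[0.04,0,0],[0.04,0,0],[0.04,0,0],[0.04,0,0],[0.04,0,0],[0.04,0,0],[0.04,0,0],[0.04,0,0],[0.04,0,0],[0.04,0,0],[0,0,0],[0,0,0]], "turn": [[0,0,0],[0,0,0],[0,0,0],[0,0,0],[0,0,0],[0,0,0],[0,0,0],[0,0,0],[0,0,0],[0,0,0],[0,0,0],[0,0,0]], "fingers": [0,0,0,0,0,0,0,0,0,0,0,0]}}

```text
time: 13.98
tcp_pos: [0.5066, 0.362, 0.1522]
ee_rot: [-2.328, -2.109, 0.002]
force: [0.2, -0.5, 0.1]
finger_gap: 0.003
grasp_force: 0.0
```

```bash
python3 - <<'E'
from h import *
go(*(BED+.16*MAX),.05,84)
E
```

```text
tcp [0.5066 0.362  0.1522] yaw 84.34 tilt [-0.001  -0.0004]
turn z 0.006 then dx 0.0010 dy 0.0080 dz 0.1022
```

{"op": "drive_tool", "data": {"dp": [[0,0.008,0.03],[0,0,0.03],[0,0,0.03],[0,0,0.012],[0,0,0],[-0.009,0,0],[-0.009,0,0],[-0.009,0,0],[-0.009,0,0],[-0.009,0,0],[-0.009,0,0],[-0.008,0,0]], "turn": [[0,0,0.005],[0,0,0],[0,0,0],[0,0,0],[0,0,0],[0,0,0],[0,0,0],[0,0,0],[0,0,0],[0,0,0],[0,0,0],[0,0,0]], "fingers": [0,0,0,0,0,0,0,0,0,0,0,0]}}

```text
time: 14.98
tcp_pos: [0.5096, 0.2981, 0.0533]
ee_rot: [-2.338, -2.097, -0.01]
force: [2.5, 50.1, 2.7]
finger_gap: 0.004
grasp_force: 25.7
```

{"op": "drive_tool", "data": {"dp": [[-0.003,0,0],[-0.002,0,0],[0,0,0]], "turn": [[0,0,0],[0,0,0],[0,0,0]], "fingers": [0,0,0]}}

```text
time: 15.23
tcp_pos: [0.5095, 0.2983, 0.0536]
ee_rot: [-2.335, -2.094, -0.025]
force: [5.2, 41.1, -7.1]
finger_gap: 0.002
grasp_force: 20.4
```

{"op": "drive_tool", "data": {"dp": [[0.018,0,0],[0,0,-0.04],[0,0,-0.04],[0,0,-0.03],[-0.038,0,0],[-0.038,0,0],[-0.038,0,0],[-0.038,0,0],[-0.03,0,0],[0,0,0],[0,0,0]], "turn": [[0,0,0],[0,0,0],[0,0,0],[0,0,0],[0,0,0],[0,0,0],[0,0,0],[0,0,0],[0,0,0],[0,0,0],[0,0,0]], "fingers": [0,0,0,0,1,1,1,1,1,1,1]}}

```text
time: 16.15
tcp_pos: [0.4907, 0.1276, 0.1624]
ee_rot: [2.339, 2.095, 0.002]
force: [1.1, 0.7, -0.9]
finger_gap: 0.974
grasp_force: 0.0
```

```bash
cat >> h.py <<'E'
def nose(n):
    im=np.ascontiguousarray(save('wrist',n)[:,:,::-1]); g=BED-.075*MAX
    uv=np.array([proj('wrist',[*(BED+a*MAX+b*np.array([MAX[1],-MAX[0]])),.034]) for a,b in((-.062,-.04),(-.062,.04),(-.11,.04),(-.11,-.04))]).astype(int)
    print('roi',uv.tolist()); x0,y0=uv.min(0);x1,y1=uv.max(0)
    cv2.imwrite('pics/'+n+'c.png',cv2.resize(im[y0-30:y1+10,x0-20:x1+20],None,fx=4,fy=4)); print('crop origin',x0-20,y0-30)
    # plate differs from bench: use saturated-colour distance to bench
    for r in range(y0,y1,6): print(r,[tuple(int(v) for v in im[r,c]) for c in range(x0+4,x1,12)])
    go(*g,.022,MY)
E
python3 - <<'E'
from h import *
nose('w7')
E
```

```text
roi [[265, 177], [366, 176], [363, 232], [268, 233]]
crop origin 245 146
176 [(143, 148, 154), (150, 152, 154), (154, 155, 157), (11, 9, 75), (12, 8, 76), (146, 145, 147), (152, 153, 156), (155, 155, 160), (105, 141, 165)]
182 [(104, 140, 166), (103, 142, 166), (11, 7, 75), (12, 9, 76), (11, 6, 74), (11, 6, 74), (12, 8, 75), (107, 143, 169), (105, 141, 165)]
188 [(104, 140, 166), (104, 141, 165), (8, 6, 73), (10, 7, 74), (12, 9, 74), (12, 9, 74), (10, 6, 73), (106, 143, 167), (103, 139, 165)]
194 [(104, 140, 166), (105, 141, 166), (11, 8, 74), (11, 8, 74), (11, 9, 74), (10, 7, 73), (9, 4, 71), (107, 144, 168), (103, 139, 165)]
200 [(71, 97, 116), (58, 80, 94), (5, 4, 39), (5, 4, 39), (5, 3, 38), (11, 7, 72), (9, 4, 71), (106, 143, 168), (103, 140, 165)]
206 [(56, 78, 93), (57, 78, 95), (7, 6, 40), (5, 4, 38), (3, 2, 37), (6, 4, 39), (4, 1, 36), (106, 143, 168), (106, 142, 167)]
212 [(56, 78, 93), (56, 78, 93), (4, 2, 39), (3, 3, 37), (4, 2, 37), (4, 2, 38), (4, 2, 38), (105, 141, 167), (82, 111, 132)]
218 [(58, 78, 93), (55, 76, 92), (58, 80, 96), (59, 81, 97), (57, 79, 94), (57, 78, 94), (58, 80, 95), (59, 80, 95), (58, 80, 95)]
224 [(56, 77, 93), (56, 76, 92), (57, 79, 94), (59, 80, 96), (56, 78, 93), (58, 79, 95), (58, 80, 95), (57, 78, 94), (58, 79, 95)]
230 [(57, 78, 94), (56, 77, 92), (56, 77, 92), (57, 78, 94), (57, 78, 93), (57, 78, 93), (58, 79, 95), (58, 79, 94), (57, 79, 94)]
tcp [0.4907 0.1287 0.1622] yaw 83.78 tilt [ 0.0015 -0.0001]
turn z -0.007 then dx -0.0003 dy 0.0002 dz 0.1402
```

```bash
cat >> h.py <<'E'
def nose2(n,a=-.066,b=-.088):
    im=cv2.imread('pics/'+n+'.png').astype(float)+1; r=im[:,:,0]/im[:,:,2]; off=np.abs(r-.62)>.1
    Y=np.array([MAX[1],-MAX[0]]); out=[]
    for t in np.linspace(a,b,6):
        L=np.array([off[tuple(np.round(proj('wrist',[*(BED+t*MAX+s*Y),.034])).astype(int)[::-1])] for s in np.arange(-.035,.035,.0005)])
        i=np.where(L)[0]
        if len(i): out.append((t,-.035+.0005*i[0],-.035+.0005*i[-1]))
    C=[off[tuple(np.round(proj('wrist',[*(BED+t*MAX),.034])).astype(int)[::-1])] for t in np.arange(-.062,-.13,-.0005)]
    print(np.round(out,4).tolist(),'nose',-.062-.0005*int(np.argmin(C)))
E
python3 - <<'E'
from h import *
nose2('w7')
E
```

```text
[[-0.066, -0.0275, 0.0225], [-0.0704, -0.027, 0.022], [-0.0748, -0.027, 0.022], [-0.0792, -0.027, 0.022], [-0.0836, -0.0275, 0.022], [-0.088, -0.0275, 0.022]] nose -0.095
```

{"op": "drive_tool", "data": {"dp": [[0,-0.002,0.03],[0,0,0.035],[0,0,0.035],[0,0,0.03],[0,0,0.01],[0,0,0],[0,0,0],[0,0,0],[0,0,0],[0,0,0],[0,0,0]], "turn": [[0,0,0],[0,0,0],[0,0,0],[0,0,0],[0,0,0],[0,0,0],[0,0,0],[0,0,0],[0,0,0],[0,0,0],[0,0,0]], "fingers": [1,1,1,1,1,1,0.4,0.4,0.4,0.4,0.4], "force": 60}}

```text
time: 17.12
tcp_pos: [0.4898, 0.1297, 0.0233]
ee_rot: [2.335, 2.098, 0.004]
force: [-1.9, -0.0, 9.1]
finger_gap: 0.562
grasp_force: 60.8
```

{"op": "drive_tool", "data": {"dp": [[-0.015,0,0],[-0.02,0,0],[-0.02,0,0],[-0.02,0,0],[-0.01,0,0],[0,0,0],[0,0,-0.03],[0,0,-0.04],[0,0,-0.04],[0,0,-0.04],[0,0,-0.02],[0,0,0]], "turn": [[0,0,0],[0,0,0],[0,0,0],[0,0,0],[0,0,0],[0,0,0],[0,0,0],[0,0,0],[0,0,0],[0,0,0],[0,0,0],[0,0,0]], "fingers": [0.4,0.4,0.4,0.4,0.4,0.4,0.4,0.4,0.4,0.4,0.4,0.4]}}

```text
time: 18.12
tcp_pos: [0.4815, 0.0459, 0.1964]
ee_rot: [2.331, 2.096, 0.01]
force: [-0.9, 0.2, 0.3]
finger_gap: 0.56
grasp_force: 62.4
```

```bash
sed -i 's/^BED=.*;/&/; s/BED=np.array(\[.4985,.2030\])/BED=np.array([.4960,.2033])/' h.py; cat >> h.py <<'E'
def held(n,h=.0108):
    im=np.ascontiguousarray(save('wrist',n)[:,:,::-1]).astype(float)+1; p,Rm=tool()
    r=im[:,:,0]/im[:,:,2]; m=((np.abs(r-.62)>.1)).astype(np.uint8)
    c=rectpix(im,m,(246,80,386,335)); cen,wh,ang=rectw('wrist',c,p[2]+h); q=cen-p[:2]; a=np.arctan2(Rm[1,0],Rm[0,0])
    s=env.observe(); print('gap',s['finger_gap'],s['grasp_force'])
    print('plate',wh,'angle rel tool',ang-np.degrees(a),'in tool',q@[np.cos(a),np.sin(a)],q@[np.sin(a),-np.cos(a)],cv2.boundingRect(c))
E
python3 - <<'E'
from h import *
held('w8'); go(.5062,-.1665,.06,27.84)
E
```

```text
gap 0.5606660353630727 62.4066960811615
plate [63.58277130126953, 103.51116943359375] angle rel tool -0.26833645184638044 in tool 0.026295988991864475 -0.0005298200851508939 (246, 98, 140, 237)
tcp [0.4805 0.0459 0.1935] yaw 83.91 tilt [ 0.0049 -0.0005]
turn z 0.979 then dx -0.0764 dy 0.1998 dz 0.1335
```

{"op": "drive_tool", "data": {"dp": [[0,0,0],[0,0,0],[0,0,0],[0,0,0],[0,0,0],[0,0,0],[0,0,0],[0,0,0],[-0.019,0.04,0],[-0.019,0.04,0],[-0.019,0.04,0]], "turn": [[0,0,0.122],[0,0,0.122],[0,0,0.122],[0,0,0.122],[0,0,0.122],[0,0,0.122],[0,0,0.122],[0,0,0.125],[0,0,0],[0,0,0],[0,0,0]], "fingers": [0.4,0.4,0.4,0.4,0.4,0.4,0.4,0.4,0.4,0.4,0.4]}}

```text
time: 19.08
tcp_pos: [0.4843, -0.0801, 0.1901]
ee_rot: [-3.048, -0.757, 0.003]
force: [1.0, 0.4, -0.2]
finger_gap: 0.56
grasp_force: 62.4
```

{"op": "drive_tool", "data": {"dp": [[-0.01,0.038,0],[-0.009,0.042,0],[0,0,0.035],[0,0,0.035],[0,0,0.03],[0,0,0.023],[0,0,0],[0,0,0]], "turn": [[0,0,0],[0,0,0],[0,0,0],[0,0,0],[0,0,0],[0,0,0],[0,0,0],[0,0,0]], "fingers": [0.4,0.4,0.4,0.4,0.4,0.4,0.4,0.4]}}

```text
time: 19.75
tcp_pos: [0.5044, -0.1573, 0.0673]
ee_rot: [-3.047, -0.754, 0.004]
force: [0.2, 0.5, 0.7]
finger_gap: 0.566
grasp_force: 62.3
```

```bash
python3 - <<'E'
from h import *
s=env.observe(); print(s['finger_gap'],s['grasp_force'])
go(.5067,-.1665,.039,27.84)
E
```

```text
0.5661166240470732 62.346439361572266
tcp [ 0.5044 -0.1573  0.0673] yaw 27.8 tilt [-0.0028  0.0017]
turn z -0.001 then dx -0.0022 dy 0.0092 dz 0.0283
```

{"op": "drive_tool", "data": {"dp": [[-0.002,0.009,0],[0,0,0.012],[0,0,0.01],[0,0,0.006],[0,0,0.001],[0,0,0],[0,0,0]], "turn": [[0,0,0],[0,0,0],[0,0,0],[0,0,0],[0,0,0],[0,0,0],[0,0,0]], "fingers": [0.4,0.4,0.4,0.4,0.4,0.4,0.4]}}

```text
time: 20.33
tcp_pos: [0.5076, -0.1672, 0.0398]
ee_rot: [3.049, 0.754, 0.001]
force: [-0.3, -1.1, -0.9]
finger_gap: 0.561
grasp_force: 62.4
```

{"op": "drive_tool", "data": {"dp": [[0,0,0],[0,0,0],[0,0,0],[0,0,-0.02],[0,0,-0.04],[-0.02,0,-0.04],[0,0,-0.03],[0,0,0],[0,0,0]], "turn": [[0,0,0],[0,0,0],[0,0,0],[0,0,0],[0,0,0],[0,0,0],[0,0,0],[0,0,0],[0,0,0]], "fingers": [0.8,0.8,0.8,0.8,0.8,0.8,0.8,0.8,0.8]}}

```text
time: 21.08
tcp_pos: [0.4913, -0.1761, 0.168]
ee_rot: [3.047, 0.753, 0.004]
force: [-0.1, -0.6, -0.5]
finger_gap: 0.799
grasp_force: 0.0
```

```bash
cat >> h.py <<'E'
def placed(n,z,f):
    im=np.ascontiguousarray(save('wrist',n)[:,:,::-1]); m=f(im.astype(float)+1).astype(np.uint8)
    c=rectpix(im,m,(200,0,450,300)); cen,wh,ang=rectw('wrist',c,z); d=cen-[.5308,-.1545]; a=np.radians(27.84)
    print('placed',cen,wh,ang,cv2.boundingRect(c),'off',d@[np.cos(a),np.sin(a)],d@[np.sin(a),-np.cos(a)])
RATIO=lambda im: (np.abs(im[:,:,0]/im[:,:,2]-.62)>.1)&(im.max(2)>30)
E
python3 - <<'E'
from h import *
placed('w9',.048,lambda im:(im[:,:,2]/im[:,:,0]>3.5)&(im[:,:,2]/im[:,:,1]>3)); go(*(BED+.16*MAX),.15,84)
for b in env.boxes_of('oxblood','wrist')[:1]: print(b['confidence'],w('wrist',b['position']))
E
```

```text
placed [ 0.53087225 -0.15349731] [48.60334014892578, 98.2485122680664] 27.4475 (280, 65, 70, 135) off 0.0005321486996978829 -0.0008528872280260814
tcp [ 0.4908 -0.1757  0.1665] yaw 27.77 tilt [ 0.0003 -0.0001]
turn z -0.981 then dx 0.5374 dy -0.0350 dz 0.0165
0.84 [ 0.53284598 -0.15144659  0.04713907]
```

View pics/w9.png

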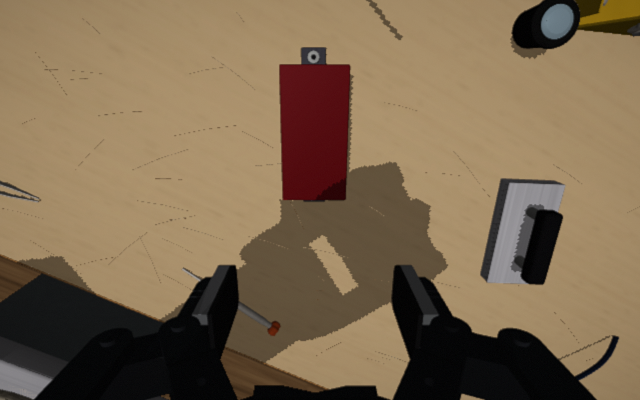

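{"op": "drive_tool", "data": {"dp": [[0,0,0],[0,0,0],[0,0,0],[0,0,0],[0,0,0],[0,0,0],[0,0,0],[0,0,0],[0.04,0,0],[0.04,0,0],[0.04,0,0],[0.04,0,0]], "turn": [[0,0,-0.123],[0,0,-0.123],[0,0,-0.123],[0,0,-0.123],[0,0,-0.123],[0,0,-0.123],[0,0,-0.123],[0,0,-0.123],[0,0,0],[0,0,0],[0,0,0],[0,0,0]], "fingers": [0,0,0,0,0,0,0,0,0,0,0,0]}}

```text
time: 22.18
tcp_pos: [0.5064, -0.0147, 0.165]
ee_rot: [-2.33, -2.103, 0.002]
force: [0.4, 0.1, -0.7]
finger_gap: 0.003
grasp_force: 0.0
```

{"op": "drive_tool", "data": {"dp": [[0.04,-0.004,0],[0.04,-0.004,0],[0.04,-0.004,0],[0.04,-0.004,0],[0.04,-0.004,0],[0.04,-0.004,0],[0.04,-0.004,0],[0.04,-0.004,0],[0.038,0,0],[0.02,0,0],[0,0,0],[0,0,0]], "turn": [[0,0,0],[0,0,0],[0,0,0],[0,0,0],[0,0,0],[0,0,0],[0,0,0],[0,0,0],[0,0,0],[0,0,0],[0,0,0],[0,0,0]], "fingers": [0,0,0,0,0,0,0,0,0,0,0,0]}}

```text
time: 23.18
tcp_pos: [0.5129, 0.3632, 0.1644]
ee_rot: [-2.329, -2.107, 0.005]
force: [0.1, -0.2, -0.8]
finger_gap: 0.002
grasp_force: 0.0
```

```bash
python3 - <<'E'
from h import *
go(*(BED+.16*MAX),.05,84.2)
E
```

```text
tcp [0.5129 0.3632 0.1644] yaw 84.26 tilt [-0.003  -0.0016]
turn z 0.001 then dx -0.0008 dy -0.0007 dz 0.1144
```

{"op": "drive_tool", "data": {"dp": [[0,0,0.03],[0,0,0.03],[0,0,0.03],[0,0,0.024],[0,0,0],[-0.009,0,0],[-0.009,0,0],[-0.009,0,0],[-0.009,0,0],[-0.009,0,0],[-0.009,0,0],[-0.006,0,0]], "turn": [[0,0,0],[0,0,0],[0,0,0],[0,0,0],[0,0,0],[0,0,0],[0,0,0],[0,0,0],[0,0,0],[0,0,0],[0,0,0],[0,0,0]], "fingers": [0,0,0,0,0,0,0,0,0,0,0,0]}}

```text
time: 24.18
tcp_pos: [0.5081, 0.3023, 0.0538]
ee_rot: [2.332, 2.104, 0.003]
force: [-0.5, 5.2, 4.8]
finger_gap: -0.0
grasp_force: 2.7
```

{"op": "drive_tool", "data": {"dp": [[-0.003,0,0],[-0.002,0,0],[0,0,0]], "turn": [[0,0,0],[0,0,0],[0,0,0]], "fingers": [0,0,0]}}

```text
time: 24.43
tcp_pos: [0.5078, 0.2994, 0.0537]
ee_rot: [-2.332, -2.104, -0.008]
force: [-0.0, 11.5, 4.0]
finger_gap: -0.001
grasp_force: 6.0
```

{"op": "drive_tool", "data": {"dp": [[0.018,0,0],[0,0,-0.04],[0,0,-0.04],[0,0,-0.03],[-0.038,0,0],[-0.038,0,0],[-0.038,0,0],[-0.038,0,0],[-0.034,0,0],[0,0,0],[0,0,0]], "turn": [[0,0,0],[0,0,0],[0,0,0],[0,0,0],[0,0,0],[0,0,0],[0,0,0],[0,0,0],[0,0,0],[0,0,0],[0,0,0]], "fingers": [0,0,0,0,1,1,1,1,1,1,1]}}

```text
time: 25.35
tcp_pos: [0.4899, 0.1292, 0.1626]
ee_rot: [2.335, 2.102, -0.001]
force: [0.2, 0.2, -0.2]
finger_gap: 0.974
grasp_force: 0.0
```

```bash
python3 - <<'E'
from h import *
save('wrist','w10'); nose2('w10'); go(*(BED-.075*MAX),.022,84)
im=cv2.imread('pics/w10.png')
for a in(-.07,-.08,-.09): print(im[tuple(np.round(proj('wrist',[*(BED+a*MAX),.034])).astype(int)[::-1])])
E
```

```text
[[-0.066, -0.023, 0.0265], [-0.0704, -0.023, 0.0265], [-0.0748, -0.023, 0.026], [-0.0792, -0.0235, 0.026], [-0.0836, -0.0225, 0.026], [-0.088, -0.023, 0.0255]] nose -0.0935
tcp [0.49   0.1304 0.1626] yaw 84.09 tilt [-0.0003 -0.0005]
turn z 0.002 then dx -0.0018 dy -0.0014 dz 0.1406
[137 159 167]
[74 90 98]
[73 90 97]
```

{"op": "drive_tool", "data": {"dp": [[-0.001,0,0.03],[0,0,0.035],[0,0,0.035],[0,0,0.03],[0,0,0.01],[0,0,0],[0,0,0],[0,0,0],[0,0,0],[0,0,0],[0,0,0]], "turn": [[0,0,0],[0,0,0],[0,0,0],[0,0,0],[0,0,0],[0,0,0],[0,0,0],[0,0,0],[0,0,0],[0,0,0],[0,0,0]], "fingers": [1,1,1,1,1,1,0.4,0.4,0.4,0.4,0.4], "force": 60}}

```text
time: 26.32
tcp_pos: [0.491, 0.1301, 0.0245]
ee_rot: [2.33, 2.104, 0.004]
force: [-1.3, 0.0, 8.3]
finger_gap: 0.565
grasp_force: 60.7
```

{"op": "drive_tool", "data": {"dp": [[-0.015,0,0],[-0.02,0,0],[-0.02,0,0],[-0.02,0,0],[-0.01,0,0],[0,0,0],[0,0,-0.03],[0,0,-0.04],[0,0,-0.04],[0,0,-0.04],[0,0,-0.02],[0,0,0]], "turn": [[0,0,0],[0,0,0],[0,0,0],[0,0,0],[0,0,0],[0,0,0],[0,0,0],[0,0,0],[0,0,0],[0,0,0],[0,0,0],[0,0,0]], "fingers": [0.4,0.4,0.4,0.4,0.4,0.4,0.4,0.4,0.4,0.4,0.4,0.4]}}

```text
time: 27.32
tcp_pos: [0.4832, 0.0461, 0.1977]
ee_rot: [2.325, 2.102, 0.01]
force: [-0.1, 0.5, 0.8]
finger_gap: 0.562
grasp_force: 62.3
```

```bash
python3 - <<'E'
from h import *
held('w11'); go(.5065,-.1665,.06,27.84)
im=cv2.imread('pics/w11.png'); print([int(x) for x in im[85:110,315,0]])
im=cv2.imread('pics/w8.png'); print([int(x) for x in im[85:110,315,1]])
E
```

```text
gap 0.558889764866338 62.2986102104187
plate [63.24653625488281, 103.56272888183594] angle rel tool -0.5824829072436302 in tool 0.026381803292459947 -7.252204180392836e-05 (246, 97, 140, 238)
tcp [0.4821 0.0462 0.1948] yaw 84.2 tilt [ 0.0049 -0.0005]
turn z 0.984 then dx -0.0778 dy 0.1994 dz 0.1348
[98, 99, 99, 99, 99, 98, 99, 99, 98, 98, 99, 96, 64, 97, 121, 135, 140, 139, 140, 140, 140, 139, 140, 140, 140]
[184, 184, 184, 184, 184, 185, 184, 184, 185, 184, 187, 184, 99, 23, 8, 16, 18, 20, 19, 18, 17, 19, 18, 17, 19]
```

{"op": "drive_tool", "data": {"dp": [[0,0,0],[0,0,0],[0,0,0],[0,0,0],[0,0,0],[0,0,0],[0,0,0],[0,0,0],[-0.016,0.038,0],[-0.016,0.038,0],[-0.016,0.038,0]], "turn": [[0,0,0.123],[0,0,0.123],[0,0,0.123],[0,0,0.123],[0,0,0.123],[0,0,0.123],[0,0,0.123],[0,0,0.123],[0,0,0],[0,0,0],[0,0,0]], "fingers": [0.4,0.4,0.4,0.4,0.4,0.4,0.4,0.4,0.4,0.4,0.4]}}

```text
time: 28.28
tcp_pos: [0.4915, -0.0782, 0.1913]
ee_rot: [-3.048, -0.757, 0.003]
force: [1.5, 0.5, -0.1]
finger_gap: 0.56
grasp_force: 62.3
```

{"op": "drive_tool", "data": {"dp": [[-0.016,0.038,0],[-0.014,0.038,0],[0,0.009,0.03],[0,0,0.035],[0,0,0.03],[0,0,0.02],[0,0,0],[0,0,0]], "turn": [[0,0,0],[0,0,0],[0,0,0],[0,0,0],[0,0,0],[0,0,0],[0,0,0],[0,0,0]], "fingers": [0.4,0.4,0.4,0.4,0.4,0.4,0.4,0.4]}}

```text
time: 28.95
tcp_pos: [0.5046, -0.1663, 0.0766]
ee_rot: [-3.048, -0.754, 0.003]
force: [0.1, 0.6, 1.4]
finger_gap: 0.563
grasp_force: 62.3
```

```bash
python3 - <<'E'
from h import *
s=env.observe(); print(s['finger_gap'],s['grasp_force'])
go(.5065,-.1662,.0495,27.84)
E
```

```text
0.5631527399606852 62.250012159347534
tcp [ 0.5046 -0.1663  0.0766] yaw 27.8 tilt [-0.0025  0.0016]
turn z -0.001 then dx 0.0017 dy 0.0008 dz 0.0271
```

{"op": "drive_tool", "data": {"dp": [[0.0015,0.001,0.01],[0,0,0.01],[0,0,0.006],[0,0,0.0015],[0,0,0],[0,0,0]], "turn": [[0,0,0],[0,0,0],[0,0,0],[0,0,0],[0,0,0],[0,0,0]], "fingers": [0.4,0.4,0.4,0.4,0.4,0.4]}}

```text
time: 29.45
tcp_pos: [0.507, -0.1674, 0.0503]
ee_rot: [3.049, 0.754, 0.0]
force: [0.4, 0.1, -0.3]
finger_gap: 0.557
grasp_force: 62.3
```

{"op": "drive_tool", "data": {"dp": [[0,0,0],[0,0,0],[0,0,0],[0,0,-0.02],[0,0,-0.04],[-0.02,0,-0.04],[0,0,-0.03],[0,0,0],[0,0,0]], "turn": [[0,0,0],[0,0,0],[0,0,0],[0,0,0],[0,0,0],[0,0,0],[0,0,0],[0,0,0],[0,0,0]], "fingers": [0.8,0.8,0.8,0.8,0.8,0.8,0.8,0.8,0.8]}}

```text
time: 30.2
tcp_pos: [0.4908, -0.1763, 0.1788]
ee_rot: [3.047, 0.753, 0.004]
force: [0.8, 0.5, -0.1]
finger_gap: 0.8
grasp_force: 0.0
```

```bash
python3 - <<'E'
from h import *
placed('w12',.058,lambda im:(im[:,:,0]/im[:,:,2]>.7)&(im[:,:,2]>60)); go(*(BED+.16*MAX),.15,84)
for t in('ivory','oxblood'):
  for b in env.boxes_of(t,'wrist')[:1]: print(t,b['confidence'],w('wrist',b['position']))
E
```

```text
placed [ 0.53420313 -0.15186487] [49.87470626831055, 107.60244750976562] 27.002657 (280, 51, 71, 149) off 0.004239848163101111 -0.0007408556622204751
tcp [ 0.4903 -0.1759  0.1772] yaw 27.77 tilt [ 0.0003 -0.0002]
turn z -0.981 then dx 0.5377 dy -0.0345 dz 0.0272
ivory 0.82 [ 0.53198009 -0.15635083  0.05884965]
```

{"op": "drive_tool", "data": {"dp": [[0,0,0],[0,0,0],[0,0,0],[0,0,0],[0,0,0],[0,0,0],[0,0,0],[0,0,0],[0.04,0,0],[0.04,0,0],[0.04,0,0],[0.04,0,0]], "turn": [[0,0,-0.123],[0,0,-0.123],[0,0,-0.123],[0,0,-0.123],[0,0,-0.123],[0,0,-0.123],[0,0,-0.123],[0,0,-0.123],[0,0,0],[0,0,0],[0,0,0],[0,0,0]], "fingers": [0,0,0,0,0,0,0,0,0,0,0,0]}}

```text
time: 31.35
tcp_pos: [0.506, -0.0149, 0.176]
ee_rot: [-2.331, -2.103, 0.002]
force: [1.6, 0.0, -1.1]
finger_gap: 0.001
grasp_force: 0.0
```

{"op": "drive_tool", "data": {"dp": [[0.04,-0.004,0],[0.04,-0.004,0],[0.04,-0.004,0],[0.04,-0.004,0],[0.04,-0.004,0],[0.04,-0.004,0],[0.04,-0.004,0],[0.04,-0.004,0],[0.038,0,0],[0.02,0,0],[0,0,0.012],[0,0,0]], "turn": [[0,0,0],[0,0,0],[0,0,0],[0,0,0],[0,0,0],[0,0,0],[0,0,0],[0,0,0],[0,0,0],[0,0,0],[0,0,0],[0,0,0]], "fingers": [0,0,0,0,0,0,0,0,0,0,0,0]}}

```text
time: 32.35
tcp_pos: [0.5118, 0.3632, 0.1615]
ee_rot: [-2.328, -2.107, 0.009]
force: [0.3, -0.2, -1.2]
finger_gap: -0.002
grasp_force: 0.0
```

```bash
python3 - <<'E'
from h import *
go(*(BED+.16*MAX),.05,84.2)
E
```

```text
tcp [0.5118 0.3632 0.1615] yaw 84.28 tilt [-0.0054 -0.0025]
turn z 0.001 then dx -0.0007 dy 0.0005 dz 0.1115
```

{"op": "drive_tool", "data": {"dp": [[0,0,0.03],[0,0,0.03],[0,0,0.03],[0,0,0.022],[0,0,0],[-0.009,0,0],[-0.009,0,0],[-0.009,0,0],[-0.009,0,0],[-0.009,0,0],[-0.009,0,0],[-0.006,0,0]], "turn": [[0,0,0],[0,0,0],[0,0,0],[0,0,0],[0,0,0],[0,0,0],[0,0,0],[0,0,0],[0,0,0],[0,0,0],[0,0,0],[0,0,0]], "fingers": [0,0,0,0,0,0,0,0,0,0,0,0]}}

```text
time: 33.35
tcp_pos: [0.5076, 0.302, 0.0543]
ee_rot: [2.332, 2.104, 0.003]
force: [-0.2, 4.1, 3.3]
finger_gap: -0.0
grasp_force: 2.1
```

{"op": "drive_tool", "data": {"dp": [[-0.003,0,0],[-0.002,0,0],[0,0,0]], "turn": [[0,0,0],[0,0,0],[0,0,0]], "fingers": [0,0,0]}}

```text
time: 33.6
tcp_pos: [0.5073, 0.2994, 0.0542]
ee_rot: [-2.332, -2.104, -0.008]
force: [2.6, 12.9, 3.8]
finger_gap: -0.001
grasp_force: 6.4
```

{"op": "drive_tool", "data": {"dp": [[0.018,0,0],[0,0,-0.04],[0,0,-0.04],[0,0,-0.03],[-0.038,0,0],[-0.038,0,0],[-0.038,0,0],[-0.038,0,0],[-0.034,0,0],[0,0,0],[0,0,0]], "turn": [[0,0,0],[0,0,0],[0,0,0],[0,0,0],[0,0,0],[0,0,0],[0,0,0],[0,0,0],[0,0,0],[0,0,0],[0,0,0]], "fingers": [0,0,0,0,1,1,1,1,1,1,1]}}

```text
time: 34.52
tcp_pos: [0.4894, 0.1291, 0.1633]
ee_rot: [2.335, 2.102, -0.002]
force: [-1.3, 1.4, 0.1]
finger_gap: 0.975
grasp_force: 0.0
```

```bash
python3 - <<'E'
from h import *
save('wrist','w13'); nose2('w13'); go(*(BED-.075*MAX),.022,84)
im=cv2.imread('pics/w13.png')
for a in(-.07,-.08,-.09,0,.03): print(im[tuple(np.round(proj('wrist',[*(BED+a*MAX),.034])).astype(int)[::-1])])
E
```

```text
[[-0.066, -0.0235, 0.0265], [-0.0704, -0.023, 0.027], [-0.0748, -0.023, 0.027], [-0.0792, -0.023, 0.0265], [-0.0836, -0.023, 0.0265], [-0.088, -0.0235, 0.0265]] nose -0.094
tcp [0.4895 0.1303 0.1633] yaw 84.09 tilt [-0.0005 -0.0004]
turn z 0.002 then dx -0.0017 dy -0.0009 dz 0.1413
[107  80  49]
[56 42 25]
[57 41 25]
[116  88  58]
[149 150 152]
```

View pics/w13.png

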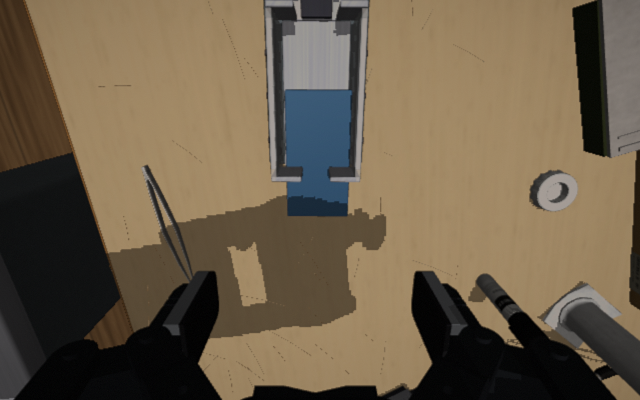

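Sky is the last plate: its nose (288–348, row 215) is out and the bed behind is empty.

{"op": "drive_tool", "data": {"dp": [[-0.001,0.001,0.03],[0,0,0.035],[0,0,0.035],[0,0,0.031],[0,0,0.01],[0,0,0],[0,0,0],[0,0,0],[0,0,0],[0,0,0],[0,0,0]], "turn": [[0,0,0],[0,0,0],[0,0,0],[0,0,0],[0,0,0],[0,0,0],[0,0,0],[0,0,0],[0,0,0],[0,0,0],[0,0,0]], "fingers": [1,1,1,1,1,1,0.4,0.4,0.4,0.4,0.4], "force": 60}}

```text
time: 35.48
tcp_pos: [0.4915, 0.1298, 0.0242]
ee_rot: [2.33, 2.104, 0.004]
force: [-2.5, -0.2, 8.9]
finger_gap: 0.561
grasp_force: 60.7
```

{"op": "drive_tool", "data": {"dp": [[-0.015,0,0],[-0.02,0,0],[-0.02,0,0],[-0.02,0,0],[-0.01,0,0],[0,0,0],[0,0,-0.03],[0,0,-0.04],[0,0,-0.04],[0,0,-0.04],[0,0,-0.02],[0,0,0]], "turn": [[0,0,0],[0,0,0],[0,0,0],[0,0,0],[0,0,0],[0,0,0],[0,0,0],[0,0,0],[0,0,0],[0,0,0],[0,0,0],[0,0,0]], "fingers": [0.4,0.4,0.4,0.4,0.4,0.4,0.4,0.4,0.4,0.4,0.4,0.4]}}

```text
time: 36.48
tcp_pos: [0.4837, 0.0459, 0.1974]
ee_rot: [2.326, 2.102, 0.01]
force: [-0.4, 0.8, -1.0]
finger_gap: 0.555
grasp_force: 62.4
```

```bash
python3 - <<'E'
from h import *
held('w14'); go(.5065,-.1665,.06,27.84)
im=cv2.imread('pics/w14.png'); print([int(x) for x in im[85:110,315,2]],[int(x) for x in im[200,235:275,2]])
E
```

```text
gap 0.5628975709551811 62.38375425338745
plate [63.59283447265625, 104.08242797851562] angle rel tool -0.2712394913464635 in tool 0.026567701757600908 -0.0005331832677729286 (246, 96, 140, 239)
tcp [0.4826 0.0459 0.1945] yaw 84.2 tilt [ 0.0049 -0.0005]
turn z 0.984 then dx -0.0781 dy 0.1989 dz 0.1345
[183, 183, 184, 184, 183, 182, 184, 182, 183, 185, 183, 124, 52, 44, 54, 65, 66, 66, 65, 65, 64, 65, 65, 65, 66] [108, 109, 107, 106, 107, 106, 107, 106, 107, 107, 108, 106, 107, 107, 107, 108, 109, 107, 73, 47, 54, 61, 64, 62, 62, 62, 61, 62, 61, 61, 61, 61, 62, 61, 62, 60, 60, 60, 61, 61]
```

Same moves; stack top now .058, target TCP z .0595.

{"op": "drive_tool", "data": {"dp": [[0,0,0],[0,0,0],[0,0,0],[0,0,0],[0,0,0],[0,0,0],[0,0,0],[0,0,0],[-0.016,0.038,0],[-0.016,0.038,0],[-0.016,0.038,0]], "turn": [[0,0,0.123],[0,0,0.123],[0,0,0.123],[0,0,0.123],[0,0,0.123],[0,0,0.123],[0,0,0.123],[0,0,0.123],[0,0,0],[0,0,0],[0,0,0]], "fingers": [0.4,0.4,0.4,0.4,0.4,0.4,0.4,0.4,0.4,0.4,0.4]}}

```text
time: 37.45
tcp_pos: [0.492, -0.0785, 0.1911]
ee_rot: [-3.048, -0.757, 0.003]
force: [1.4, -0.3, -1.1]
finger_gap: 0.562
grasp_force: 62.4
```

{"op": "drive_tool", "data": {"dp": [[-0.016,0.038,0],[-0.013,0.038,0],[0,0.009,0.03],[0,0,0.035],[0,0,0.025],[0,0,0.015],[0,0,0],[0,0,0]], "turn": [[0,0,0],[0,0,0],[0,0,0],[0,0,0],[0,0,0],[0,0,0],[0,0,0],[0,0,0]], "fingers": [0.4,0.4,0.4,0.4,0.4,0.4,0.4,0.4]}}

```text
time: 38.12
tcp_pos: [0.5061, -0.1661, 0.0865]
ee_rot: [-3.048, -0.754, 0.003]
force: [0.9, -0.3, 0.8]
finger_gap: 0.563
grasp_force: 62.3
```

```bash
python3 - <<'E'
from h import *
s=env.observe(); print(s['finger_gap'],s['grasp_force'])
go(.5065,-.1662,.0595,27.84)
E
```

```text
0.5626950413310094 62.33450174331665
tcp [ 0.5061 -0.1661  0.0865] yaw 27.8 tilt [-0.0022  0.0014]
turn z -0.001 then dx 0.0003 dy 0.0003 dz 0.0270
```

{"op": "drive_tool", "data": {"dp": [[0,0,0.01],[0,0,0.01],[0,0,0.006],[0,0,0.0015],[0,0,0],[0,0,0]], "turn": [[0,0,0],[0,0,0],[0,0,0],[0,0,0],[0,0,0],[0,0,0]], "fingers": [0.4,0.4,0.4,0.4,0.4,0.4]}}

```text
time: 38.62
tcp_pos: [0.5066, -0.167, 0.0601]
ee_rot: [3.049, 0.754, 0.0]
force: [-0.4, -0.5, -0.7]
finger_gap: 0.562
grasp_force: 62.4
```

{"op": "drive_tool", "data": {"dp": [[0,0,0],[0,0,0],[0,0,0],[0,0,-0.02],[0,0,-0.04],[-0.02,0,-0.04],[0,0,-0.03],[0,0,0],[0,0,0]], "turn": [[0,0,0],[0,0,0],[0,0,0],[0,0,0],[0,0,0],[0,0,0],[0,0,0],[0,0,0],[0,0,0]], "fingers": [0.8,0.8,0.8,0.8,0.8,0.8,0.8,0.8,0.8]}}

```text
time: 39.37
tcp_pos: [0.4904, -0.1759, 0.1886]
ee_rot: [3.047, 0.753, 0.004]
force: [0.3, -1.4, 0.0]
finger_gap: 0.795
grasp_force: 0.0
```

```bash
python3 - <<'E'
from h import *
placed('w15',.068,lambda im:(im[:,:,0]/im[:,:,2]>1.4))
for b in env.boxes_of('upper_handle','wrist')[:1]: print(b['confidence'],w('wrist',b['position']))
im=cv2.imread('pics/w15.png').astype(float)+1; m=(im.max(2)<40).astype(np.uint8)
m2=((im[:,:,0]/im[:,:,2]>.8)).astype(np.uint8)
for mm,z in((m,.047),(m2,.016)):
    c=rectpix(im,mm,(450,100,640,320)); print(rectw('wrist',c,z),cv2.boundingRect(c))
E
```

```text
placed [ 0.53019116 -0.15326755] [48.969696044921875, 99.0445556640625] 27.200523 (280, 64, 70, 136) off 3.719224992914679e-05 -0.0013741321674342413
0.88 [ 0.53085209 -0.32585525  0.01438477]
(array([ 0.52606201, -0.32765442]), [24.932567596435547, 65.8870849609375], np.float32(25.832413)) (473, 194, 38, 71)
(array([ 0.52629126, -0.33129047]), [54.633323669433594, 101.22483825683594], np.float32(25.502512)) (450, 167, 67, 100)
```

View pics/w15.png

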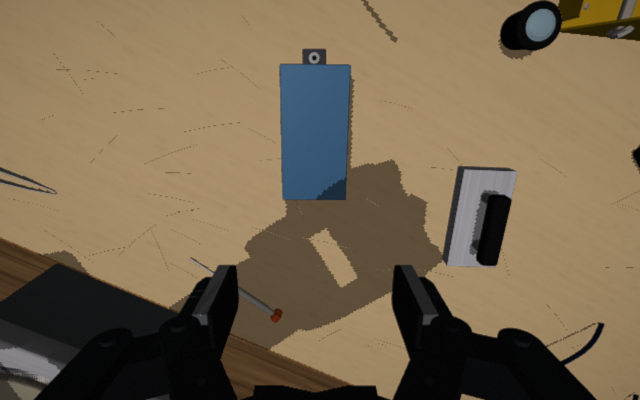

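{"op": "drive_tool", "data": {"dp": [[-0.02,0.035,0],[-0.02,0.035,0],[-0.02,0.035,0],[-0.018,0.035,0],[0,0.01,0],[0,0,0],[0,0,0]], "turn": [[0,0,0.035],[0,0,0],[0,0,0],[0,0,0],[0,0,0],[0,0,0],[0,0,0]], "fingers": [0.8,0.8,0.8,0.8,0.8,0.8,0.8]}}

```text
time: 40.05
tcp_pos: [0.486, -0.3441, 0.1854]
ee_rot: [-3.06, -0.699, 0.002]
force: [-0.2, 0.8, -0.2]
finger_gap: 0.801
grasp_force: 0.0
```

```bash
python3 - <<'E'
from h import *
im=np.ascontiguousarray(save('wrist','w16')[:,:,::-1]).astype(float)+1
for b in env.boxes_of('upper_handle','wrist')[:1]: print(b['confidence'],w('wrist',b['position']))
m=(im.max(2)<45).astype(np.uint8); m2=((im[:,:,0]/im[:,:,2]>.8)).astype(np.uint8)
for mm,z in((m,.047),(m2,.016)):
    c=rectpix(im,mm,(240,20,400,255)); print(rectw('wrist',c,z),cv2.boundingRect(c), cv2.boxPoints(cv2.minAreaRect(c)).round().tolist())
p,Rm=tool(); print(p,np.degrees(np.arctan2(Rm[1,0],Rm[0,0])))
E
```

```text
0.87 [ 0.53032306 -0.3317782   0.01582059]
(array([ 0.52817554, -0.3365538 ]), [15.414610862731934, 64.50906372070312], np.float32(25.21708)) (321, 97, 21, 82) [[321.0, 178.0], [322.0, 97.0], [341.0, 97.0], [340.0, 178.0]]
(array([ 0.52805334, -0.33646994]), [50.212432861328125, 99.9592056274414], np.float32(25.374296)) (301, 74, 60, 115) [[301.0, 74.0], [360.0, 74.0], [360.0, 188.0], [301.0, 188.0]]
[ 0.48631766 -0.34321801  0.18635746] 25.843098637084054
```

View pics/w16.png

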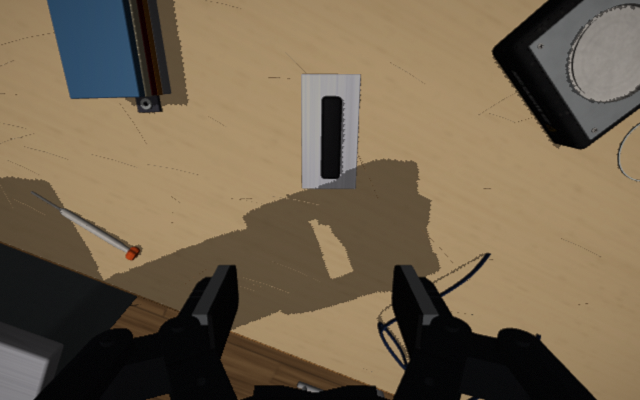

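{"op": "drive_tool", "data": {"dp": [[0.02,0.006,0],[0.0205,0.006,0],[0,0,0.035],[0,0,0.035],[0,0,0.035],[0,0,0.03],[0,0,0.018],[0,0,0.007],[0,0,0]], "turn": [[0,0,0.009],[0,0,0],[0,0,0],[0,0,0],[0,0,0],[0,0,0],[0,0,0],[0,0,0],[0,0,0]], "fingers": [0.7,0.7,0.7,0.7,0.7,0.7,0.7,0.7,0.7]}}

```text
time: 40.9
tcp_pos: [0.5276, -0.3365, 0.0259]
ee_rot: [-3.063, -0.688, 0.003]
force: [-0.6, -0.1, 0.2]
finger_gap: 0.701
grasp_force: 0.0
```

{"op": "drive_tool", "data": {"dp": [[0,0,0],[0,0,0],[0,0,0],[0,0,0],[0,0,0],[0,0,0]], "turn": [[0,0,0],[0,0,0],[0,0,0],[0,0,0],[0,0,0],[0,0,0]], "fingers": [0,0,0,0,0,0], "force": 100}}

```text
time: 41.4
tcp_pos: [0.5285, -0.3383, 0.0286]
ee_rot: [3.064, 0.686, 0.002]
force: [-0.9, 2.3, 6.6]
finger_gap: 0.161
grasp_force: 98.2
```

```bash
python3 - <<'E'
from h import *
go(.5281,-.3365,.026,25.3)
E
```

```text
tcp [ 0.5285 -0.3383  0.0286] yaw 25.26 tilt [ 0.0016 -0.0013]
turn z -0.001 then dx 0.0004 dy -0.0018 dz 0.0026
```

{"op": "drive_tool", "data": {"dp": [[0,0,-0.02],[0,0,-0.035],[0,0,-0.035],[0,0,-0.03],[0,0,0],[0,0,0]], "turn": [[0,0,0],[0,0,0],[0,0,0],[0,0,0],[0,0,0],[0,0,0]], "fingers": [0,0,0,0,0,0]}}

```text
time: 41.9
tcp_pos: [0.5283, -0.3383, 0.1485]
ee_rot: [3.063, 0.686, 0.002]
force: [0.3, 0.5, -4.8]
finger_gap: 0.165
grasp_force: 98.5
```

```bash
python3 - <<'E'
from h import *
im=np.ascontiguousarray(save('wrist','w17')[:,:,::-1]).astype(float)+1; p,Rm=tool()
m2=((im[:,:,0]/im[:,:,2]>.8)&(im.max(2)>70)).astype(np.uint8)
c=rectpix(im,m2,(200,60,430,400)); print(cv2.boundingRect(c)); cen,wh,ang=rectw('wrist',c,p[2]-.0126); print(cen-p[:2],wh,ang)
s=env.observe();print(s['finger_gap'],s['grasp_force'],s['force']); go(.5306,-.154,.125,27.6)
E
```

```text
(259, 160, 111, 113)
[0.01862023 0.00964737] [50.08726501464844, 57.15317153930664] 25.243177
0.15833586738937216 98.5155200958252 [-0.19297478  0.62271969 -3.71587602]
tcp [ 0.5277 -0.3377  0.1465] yaw 25.25 tilt [-0.0007  0.0006]
turn z -0.041 then dx 0.0877 dy -0.1615 dz 0.0215
```

{"op": "drive_tool", "data": {"dp": [[0.018,-0.032,0],[0.018,-0.032,0],[0.018,-0.032,0],[0.018,-0.032,0],[0.016,-0.0335,0],[0,0,0.02],[0,0,0],[0,0,0]], "turn": [[0,0,-0.041],[0,0,0],[0,0,0],[0,0,0],[0,0,0],[0,0,0],[0,0,0],[0,0,0]], "fingers": [0,0,0,0,0,0,0,0]}}

```text
time: 42.62
tcp_pos: [0.5317, -0.154, 0.1254]
ee_rot: [-3.048, -0.749, 0.005]
force: [-0.1, 0.5, -2.4]
finger_gap: 0.161
grasp_force: 98.7
```

```bash
python3 - <<'E'
from h import *
s=env.observe();print(s['finger_gap'],s['grasp_force'],s['force']); go(.5306,-.154,.0975,27.6)
E
```

```text
0.1613425713999983 98.74558568000793 [-0.13404827  0.48461448 -2.40338356]
tcp [ 0.5317 -0.154   0.1254] yaw 27.62 tilt [-0.0038  0.0017]
turn z 0.0 then dx -0.0010 dy -0.0005 dz 0.0279
```

{"op": "drive_tool", "data": {"dp": [[-0.001,-0.0005,0.01],[0,0,0.01],[0,0,0.006],[0,0,0.002],[0,0,0],[0,0,0]], "turn": [[0,0,0],[0,0,0],[0,0,0],[0,0,0],[0,0,0],[0,0,0]], "fingers": [0,0,0,0,0,0]}}

```text
time: 43.12
tcp_pos: [0.5316, -0.1545, 0.0992]
ee_rot: [3.051, 0.749, 0.0]
force: [-0.3, 0.2, -2.0]
finger_gap: 0.157
grasp_force: 99.0
```

```bash
python3 - <<'E'
from h import *
s=env.observe();print(s['finger_gap'],s['grasp_force'],s['force']); go(.5306,-.154,.0966,27.6)
E
```

```text
0.15732293071252004 98.98866534233093 [-0.26509283  0.21186684 -1.96545438]
tcp [ 0.5316 -0.1545  0.0992] yaw 27.58 tilt [ 0.0002 -0.0001]
turn z -0.0 then dx -0.0007 dy -0.0009 dz 0.0026
```

Still carrying; lower about 2.5 mm more, open, rise.

{"op": "drive_tool", "data": {"dp": [[-0.0005,-0.0005,0.0015],[0,0,0.001],[0,0,0],[0,0,0]], "turn": [[0,0,0],[0,0,0],[0,0,0],[0,0,0]], "fingers": [0,0,0,0]}}

```text
time: 43.45
tcp_pos: [0.5309, -0.154, 0.0968]
ee_rot: [3.051, 0.749, 0.0]
force: [-0.3, -0.8, -3.7]
finger_gap: 0.161
grasp_force: 98.9
```

{"op": "drive_tool", "data": {"dp": [[0,0,0],[0,0,0],[0,0,0],[0,0,-0.03],[0,0,-0.04],[-0.02,0,-0.04],[-0.03,0,0],[0,0,0],[0,0,0]], "turn": [[0,0,0],[0,0,0],[0,0,0],[0,0,0],[0,0,0],[0,0,0],[0,0,0],[0,0,0],[0,0,0]], "fingers": [0.5,0.5,0.5,0.5,0.5,0.5,0.5,0.5,0.5]}}

```text
time: 44.2
tcp_pos: [0.4873, -0.177, 0.2045]
ee_rot: [3.051, 0.747, 0.001]
force: [0.8, 0.2, -1.0]
finger_gap: 0.497
grasp_force: 0.0
```

```bash
python3 - <<'E'
from h import *
im=np.ascontiguousarray(save('wrist','w18')[:,:,::-1]).astype(float)+1
roi=(200,20,450,270)
for mm,z in(((im.max(2)<45),.115),((im[:,:,0]/im[:,:,2]>.8),.084)):
    c=rectpix(im,mm.astype(np.uint8),roi); cen,wh,ang=rectw('wrist',c,z); d=cen-[.5308,-.1545]; a=np.radians(27.84)
    print(cen,wh,ang,cv2.boundingRect(c),'off',d@[np.cos(a),np.sin(a)],d@[np.sin(a),-np.cos(a)])
for c in('top','side'):
    save(c,c+'9')
    for t in ['upper_handle','loupe','lens_carton','marker','sky','honey','oxblood','ivory','moss']:
        for b in env.boxes_of(t,c)[:1]: print(c,t,round(b['confidence'],2),w(c,b['position']).round(3))
E
```

```text
[ 0.53078278 -0.15282277] [15.069921493530273, 63.92134475708008] 27.91125 (302, 86, 24, 99) off 0.0007680431261667372 -0.0014911437557925923
[ 0.5342348  -0.15095801] [50.03257369995117, 106.87761688232422] 27.654467 (278, 47, 71, 149) off 0.004691366416189813 -0.0015279582046403882
top upper_handle 0.69 [ 0.55  -0.132  0.084]
top lens_carton 0.7 [0.444 0.502 0.016]
top marker 0.39 [0.638 0.014 0.079]
top sky 0.22 [0.501 0.242 0.022]
top honey 0.32 [0.503 0.244 0.02 ]
top oxblood 0.37 [0.506 0.301 0.032]
side upper_handle 0.89 [ 0.532 -0.166  0.087]
side loupe 0.71 [ 0.684 -0.278  0.035]
side marker 0.6 [0.646 0.004 0.055]
side sky 0.41 [ 0.53  -0.176  0.064]
side oxblood 0.55 [ 0.537 -0.18   0.047]
side ivory 0.47 [0.523 0.177 0.026]
```

```bash
python3 -c "
from rig import env
print(env.hand_in())"
```

```text
the job is handed in; nothing more can be done
None
```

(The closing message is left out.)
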